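Load two cassettes into the matching pockets of a calibration carousel

TASK

Load the two grey instrument cassettes from their bench stands into the carousel: the narrow one into the narrow empty pocket and the wide one into the wide empty pocket. For each, first turn the carousel by its central knob until the matching pocket squarely faces the gap in the clear guard, then slide the cassette in fully down to the pocket floor, while the pocket still faces the gap. Either may go first; leave both seated and released, and do not disturb the bottle, the mug or the orange meter.

Things in the scene. Friction and masses are not known exactly. Their poses are not given: they have to be found in the camera images.
- narrow_center (a point): The narrow cassette: flat grey slab 92 mm wide (y axis), 26 mm thick (x), 130 mm tall (z), 0.2 to 0.4 kg, both faces alike, so either way round is right; this point is its centre. Starts upright in either black stand, underside 8 mm above the table. Only its thickness is small enough to grip.
- wide_center (a point): The wide cassette: flat grey slab 122 mm wide (y axis), 26 mm thick (x), 130 mm tall (z), 0.2 to 0.4 kg, both faces alike, so either way round is right; this point is its centre. Starts upright in either black stand, underside 8 mm above the table. Only its thickness is small enough to grip.
- slot_narrow (a point): The narrow pocket: open-topped steel pocket; origin at the centre of its inner floor, 108 mm from the carousel axis, 55 mm above the table. z points up the pocket, leaning outwards 30 degrees from vertical; y runs level along its width; x across its thickness, outwards and down. Inside 99 mm (y) by 31 (x), 45 deep; walls 5. A seated cassette has its underside at this origin and stands 85 mm out.
- slot_wide (a point): The wide pocket: open-topped steel pocket; origin at the centre of its inner floor, 108 mm from the carousel axis, 55 mm above the table. z points up the pocket, leaning outwards 30 degrees from vertical; y runs level along its width; x across its thickness, outwards and down. Inside 129 mm (y) by 31 (x), 45 deep; walls 5. A seated cassette has its underside at this origin and stands 85 mm out.
- mouth_narrow (a point): Centre of the narrow pocket's open mouth, 45 mm up the pocket's z axis from its origin.
- mouth_wide (a point): Centre of the wide pocket's open mouth, 45 mm up the pocket's z axis from its origin.
- load_point (a point): Fixed point in the middle of the loading gap, 131 mm from the carousel's axis and 94 mm above the table: where a pocket's mouth lies when that pocket faces the gap.
- knob (a point): Middle of the black bar knob on the carousel's vertical axis, 125 mm above the table. The bar is 70 mm long (x axis of this frame, which turns with the carousel), 16 mm thick (y) and 40 mm tall (105 to 145 mm above the table), on a shaft 44 mm thick. Turning it turns the carousel.
- carousel (a joint): Carousel angle, rad, anticlockwise from above; turns either way without stops, stays where left, takes 0.25 N m. The narrow pocket faces the gap at +0.628, the wide one at -0.628 (plus any whole turns). Five stations 72 degrees apart: the two empty pockets side by side, and three fixed probes leaning out 30 degrees, tops 170 mm above the table, 185 mm from the axis.
- station: The carousel's fixed round base, radius 225 mm, 12 mm thick; origin at the centre of its underside, on the carousel axis. The loading gap is on its -x side. A fixed eight-sided clear guard, 165 mm high, 210 mm from the axis to its sides, stands round the rest; the gap is about 300 mm wide. The disc has radius 165 mm, its top 36 mm above the table.
- stand_a: Black bench stand, fixed; origin at the centre of its underside. 166 mm long (y) by 75 mm (x); two walls along y, 8 mm thick and 29 mm apart, reach 33 mm above the table, the floor between them 8 mm. Holds one cassette upright, its thickness across the walls, anywhere along the inner length of 154 mm.
- stand_b: The other bench stand, like stand_a.
- bottle: White plastic bottle, 60 mm in diameter, 160 mm tall, standing. Bystander; its origin is the centre of its underside.
- mug: White mug, 76 mm in diameter, 85 mm tall, handle on its +y side. Bystander; its origin is the centre of its underside.
- meter: Orange handheld meter lying flat, 150 by 55 by 30 mm, with a thin 50 mm steel stem along +x. Bystander; its origin is the centre of its underside.

How it is judged:
By the outcome, as a careful person would: the job done as asked, in the order asked, and still so for the second after the job is handed in, with the robot touching nothing.
It also fails if it takes over 72 s, if anything falls off the work surface, if the arm or the gripper's body presses on something with over 40 N, if the wrist force passes 120 N, or if a joint passes its speed limit or range.

ROBOT

A 6-joint arm with a two-finger parallel gripper is mounted at the origin on the work surface. World frame = base frame: x ahead of the robot, y to its left, z up, the work surface at z = 0. Lengths are in m, angles in rad, forces in N, time in s.
With the tool pointing down it reaches from about 0.25 to 0.725 m from the base axis. Payload 4 kg.
Tool frame: the origin (TCP) lies between the finger pads; the fingertips stand 11 mm ahead of it and the grasp point (between the pads) lies 8 mm behind it (bot.tip_extent is the distance from the TCP to the fingertips, in m); z points along the fingers, y is the line along which they close (so a half turn about z gives the same grasp; the last joint's range is limited). The gripper opens to 85 mm and grips with 20 to 120 N. Pads are 22 mm wide; open, the fingers measure 114 mm over their backs; the gripper's body (76 mm by 85 mm) begins 54 mm behind the grasp point. The pads swing forward as they close: fully open they stand 13 mm farther back than shut.
Start: joints at [-1.203, 0.241, 0.005, 1.335, 0, 1.571], TCP at [0.18, -0.467, 0.242] pointing down, gripper open.
Joint ranges: [-2.72, 2.72], [-1.05, 1.87], [-1.09, 1.28], [-1.99, 2.15], [-1.42, 1.44], [-3.14, 3.14]. Speed limits (rad/s): [2.79, 2.79, 3.14, 3.14, 3.14, 3.14].

INTERFACE

Orientations are given as a unit quaternion [x, y, z, w].
In Python, from workcell import bot gives the robot as it stands. The module is installed in compiled form; this text tells all that it offers.
- The arm moves only by the tool drive_tool, never from a script. Its argument "rows" is a list of rows, each an object of numbers: "dx", "dy", "dz": the shift along the tool's x, y, z in units of 50 mm (1.0 is 50 mm); "wx", "wy", "wz": the turn, a rotation vector about the tool's x, y, z in units of 5 degrees (1.0 is 5 degrees); "hand": the finger opening in mm, from 0 to 85.4. A call has 1 to 20 rows; each row is the pose to reach, as a shift and turn from the pose commanded when the call began, along the tool's axes at that moment; what a row does not reach only later rows make up. A row lasts 1/10 s, in which the tool goes at most 50 mm and 8.59 degrees, less where a joint would pass 70% of its speed; a pose out of reach is approached as far as the arm can. A call with a gripper value outside its range is refused whole. The fingers move at their own pace and stop on an object; the grip force is fixed at half the most. Time passes only in rows, so rows that repeat a pose let the fingers close. It gives the time, the measured TCP pose, the force, the opening and the grip force at its end, in the units of the state.
- bot.get_obs(): the state, without advancing time (a new reading comes with each control period).
- bot.camera(name): name is "side" or "top"; returns the picture (480x640x3 uint8, red, green, blue); there is no depth.
- bot.get_calibration(name): a dict with "vfov" (degrees; the focal length in pixels is half the picture's height over the tangent of half this angle, whatever the lens; pixels are square), "cx", "cy" (the principal point, pixels), "origin" and "rotation" of the camera in the world. Camera axes: x right, y up, looking along -z (the intrinsics and any distortion apply to the point x, -y, -z); pixel columns grow to the right and rows downward; lengths in m; the calibration is good to about 2 mm. A picture is of the moment at which its call begins. get_calibration takes no time and is no camera call.
- bot.job_done(): hands the job in; it is judged then, once.
Trained networks look in the newest picture that a camera, given by its name, has taken for a name from the list of things; names that differ only in an ending like _2 or _b are one class to them, and where a whole thing is asked for, a point or a joint stands for the part that bears it (a point fixed in the world has none). Each returns a list of dicts, best first, with "score" (0 to 1); they miss things now and then, are a little off and sometimes report something else, mostly with a low value. They report only what shows in the picture. A call takes as long as a camera call.
- bot.look_for(camera, thing): "extent" ([centre column, centre row, width, height] in pixels, round what is visible of it).
- bot.outline_of(camera, thing): "region" (480x640 bool, what is visible of it) and "extent" ([centre column, centre row, width, height] in pixels, round what is visible of it).
The state is a dict: "clock": time; "joint_pos": joint angles; "joint_vel": joint speeds; "tau": joint torques, N m; "eef_pos": TCP position; "tool_rot": TCP orientation; "ft_force": force on the tool from outside, world axes, zero at the start; "ft_torque": the same for the moment, N m; "grip_width": finger opening in m; "grasp_force": force on a finger pad.
Only numpy, scipy, OpenCV 4.12 (cv2) and the standard library are available. Lean on these libraries where they do the work, as an engineer would, in place of code of your own. Each camera call takes 0.05 s, during which the arm holds its last target. There are 200 camera calls.

## Working session

There is one attempt and no reset: what is moved stays moved. The work goes in short steps, Python scripts to look and compute and a tool call to move; the robot and the scene stay as the last step left them, time stands still between calls to the robot, and variables do not carry over. Pictures are saved under pics/ and viewed, at most 10 in all, crops included, and the job is handed in when it is done.

Besides the shell and the picture viewer there is one more tool, called after "Emit:" as name(argument=value, ...), one argument or row to a line, values as JSON. drive_tool: Moves the arm, as the interface text tells. Its arguments: {"type":"object","properties":{"rows":{"type":"array","items":{"type":"object","properties":{"dx":{"type":"number"},"dy":{"type":"number"},"dz":{"type":"number"},"wx":{"type":"number"},"wy":{"type":"number"},"wz":{"type":"number"},"hand":{"type":"number"}}}}},"required":["rows"]}

```bash
mkdir -p pics
python3 - <<'E'
from workcell import bot
import cv2
for c in ("side","top"):
    im=bot.camera(c); cv2.imwrite(f"pics/{c}0.png",im[:,:,::-1])
    k=bot.get_calibration(c); print(c,k)
    for t in ("narrow_center","wide_center","slot_narrow","slot_wide","knob","station","stand_a","bottle","mug","meter"):
        print(t,[(round(d["score"],2),[round(float(x)) for x in d["extent"]]) for d in bot.look_for(c,t)[:3]])
print(bot.get_obs())
E
```

```text
side {'vfov': 45.984323726154685, 'cx': 329.85019098957673, 'cy': 247.18837682429722, 'origin': array([-0.06171956,  0.71069921,  0.94955599]), 'rotation': array([-0.13123793,  0.39201862,  0.85709292, -0.30739182])}
narrow_center [(0.89, [439, 219, 19, 64]), (0.56, [220, 281, 172, 137])]
wide_center [(0.9, [364, 192, 22, 61])]
slot_narrow [(0.86, [219, 281, 171, 132]), (0.74, [437, 218, 22, 63])]
slot_wide [(0.64, [219, 280, 173, 130]), (0.54, [399, 283, 38, 48])]
knob [(0.83, [219, 281, 175, 138])]
station [(0.63, [227, 305, 222, 202])]
stand_a [(0.93, [431, 240, 42, 49]), (0.68, [364, 212, 42, 45])]
bottle [(0.6, [285, 198, 24, 60])]
mug [(0.57, [399, 282, 37, 49]), (0.4, [438, 219, 20, 62])]
meter [(0.89, [343, 407, 69, 87]), (0.59, [364, 213, 43, 44]), (0.35, [225, 304, 223, 198])]
top {'vfov': 44.856212662994984, 'cx': 314.04492774619416, 'cy': 236.61866118228497, 'origin': array([ 0.36631599, -0.04918795,  1.38522536]), 'rotation': array([ 0.04348134, -0.04650852, -0.69991642,  0.71138128])}
narrow_center [(0.87, [443, 286, 57, 21])]
wide_center [(0.76, [424, 200, 62, 37]), (0
[... 464 characters left out ...]
)]
{'clock': 1.1, 'joint_pos': array([-1.20297697e+00,  2.40585759e-01,  4.98796992e-03,  1.33516965e+00,
        2.18415332e-05,  1.57081163e+00]), 'joint_vel': array([ 0.00072154, -0.00050249,  0.00042351, -0.00015228,  0.00146548,
       -0.00198128]), 'tau': array([ 3.64019452e-04, -3.72222447e+01,  2.52694863e+01,  1.28044703e-03,
       -2.69876853e-05,  1.75672920e-05]), 'eef_pos': array([ 0.17979876, -0.46655986,  0.24230898]), 'tool_rot': array([9.83137626e-01, 1.82867184e-01, 1.33781275e-05, 1.22031346e-05]), 'ft_force': array([ 0.46074054, -0.02844003,  0.74941157]), 'ft_torque': array([-0.02318779, -0.01702292, -0.05801494]), 'grasp_force': 0.0, 'grip_width': 0.08574556529229195}
```

Run:
```python
import cv2
t=cv2.imread("pics/top0.png")[60:430,80:540]
cv2.imwrite("pics/top0c.png",cv2.resize(t,(740,595),interpolation=cv2.INTER_CUBIC))
t=cv2.imread("pics/side0.png")[130:470,100:520]
cv2.imwrite("pics/side0c.png",cv2.resize(t,(735,595),interpolation=cv2.INTER_CUBIC))
```

```text
(no output)
```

View pics/top0c.png

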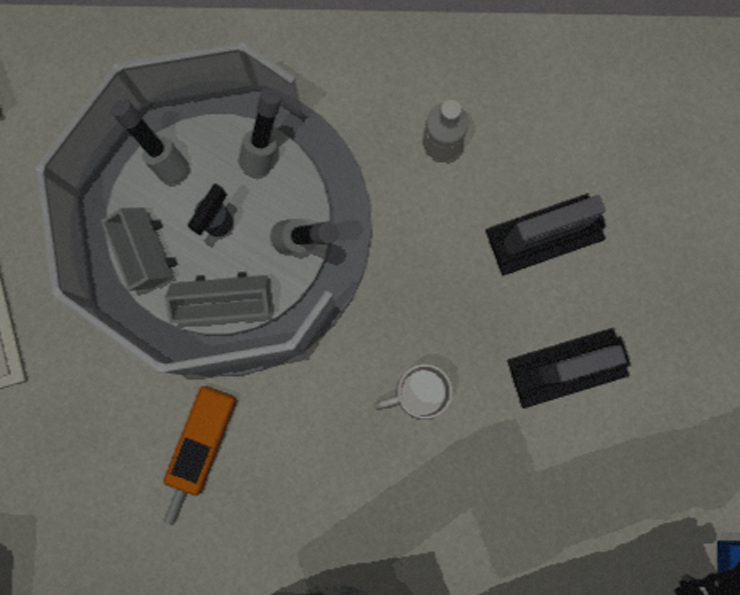

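View pics/side0c.png

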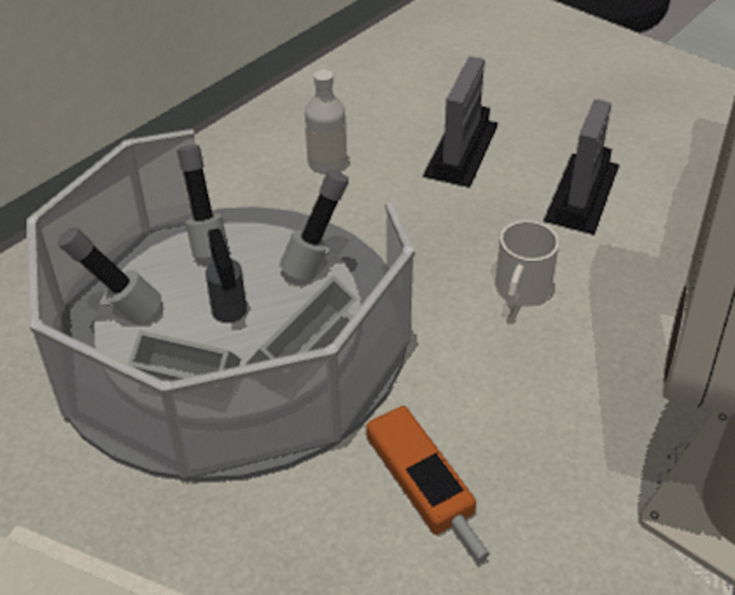

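The top view shows the carousel at left (wide pocket facing the robot, narrow pocket to its left, gap to the right). The wide cassette is in the far stand at about (424,200), and the narrow one in the near stand at about (443,286). Next I'll zoom in for corner points and fit the poses.

```bash
cat > h.py <<'E'
import numpy as np, cv2
from scipy.spatial.transform import Rotation as R
from scipy.optimize import least_squares, minimize
from workcell import bot
def proj(c,P):
    k=bot.get_calibration(c); f=240/np.tan(np.radians(k["vfov"])/2)
    p=(np.atleast_2d(P)-k["origin"])@R.from_quat(k["rotation"]).as_matrix()
    return np.c_[k["cx"]+f*p[:,0]/-p[:,2], k["cy"]-f*p[:,1]/-p[:,2]]
def back(c,uv,z):
    k=bot.get_calibration(c); f=240/np.tan(np.radians(k["vfov"])/2)
    uv=np.atleast_2d(uv); d=np.c_[(uv[:,0]-k["cx"])/f,-(uv[:,1]-k["cy"])/f,-np.ones(len(uv))]@R.from_quat(k["rotation"]).as_matrix().T
    o=k["origin"]; return o+d*((z-o[2])/d[:,2])[:,None]
def box(x,y,yaw,lx,ly,z0,z1):
    P=np.array([[a*lx/2,b*ly/2,z] for a in(-1,1) for b in(-1,1) for z in(z0,z1)])
    return P@R.from_euler("z",yaw).as_matrix().T+[x,y,0]
def hullmask(c,P,S=4):
    uv=(proj(c,P)+.5)*S-.5; m=np.zeros((480*S,640*S),np.uint8)
    cv2.fillConvexPoly(m,cv2.convexHull(np.round(uv).astype(np.int32)),1)
    return cv2.resize(m.astype(np.float32),(640,480),interpolation=cv2.INTER_AREA)
E
python3 - <<'E'
from h import *
M={}
for c in("side","top"):
    bot.camera(c)
    for t in("narrow_center","wide_center","stand_a"):
        for i,d in enumerate(bot.outline_of(c,t)[:2]):
            M[c,t,i]=d["region"]; print(c,t,i,round(d["score"],2),np.round(d["extent"]),d["region"].sum())
import pickle; pickle.dump(M,open("m.pkl","wb"))
def fit(masks,g,lx,ly,z0,z1):
    def cost(p): return sum(np.abs(hullmask(c,box(*p,lx,ly,z0,z1))-m).sum() for c,m in masks.items())
    best=min((minimize(cost,[g[0],g[1],g[2]+a],method="Nelder-Mead",options=dict(initial_simplex=np.array([[g[0],g[1],g[2]+a],[g[0]+.02,g[1],g[2]+a],[g[0],g[1]+.02,g[2]+a],[g[0],g[1],g[2]+a+.2]]))) for a in(-.2,.1)),key=lambda r:r.fun)
    return np.round(best.x,4),round(best.fun,1)
for t,uv in(("narrow_center",(443,286)),("wide_center",(424,200))):
    g=back("top",uv,.1)[0]; print(t,g)
    for ly in(.092,.122):
        for cs in(("side","top"),("top",),("side",)):
            print(ly,cs,fit({c:M[c,t,0].astype(np.float32) for c in cs},[g[0],g[1],.25],.026,ly,.02,.138))
t=cv2.imread("pics/top0.png")[85:300,95:325]
cv2.imwrite("pics/car.png",cv2.resize(t,None,fx=2.75,fy=2.75,interpolation=cv2.INTER_CUBIC))
# guard octagon rim
cr=np.array([(241,46),(117,69),(40,170),(55,292),(165,368),(294,357)])/1.6087+[80,60]
W=back("top",cr,.165)[:,:2]
def res(p): 
    a=p[2]+np.pi+np.radians([-67.5,-112.5,-157.5,157.5,112.5,67.5])*-1
    return (W-np.c_[p[0]+.2273*np.cos(a),p[1]+.2273*np.sin(a)]).ravel()
for s in np.arange(0,6.28,.78):
    r=least_squares(res,[*W.mean(0),s]); print(np.round(r.x,4),r.cost)
print(np.round(W,3))
E
```

```text
side narrow_center 0 0.87 [438. 219.  19.  58.] 807
side narrow_center 1 0.59 [365. 191.  24.  64.] 947
side wide_center 0 0.65 [364. 193.  21.  66.] 948
side stand_a 0 0.67 [217. 280. 171. 138.] 11861
side stand_a 1 0.63 [366. 192.  21.  62.] 963
top narrow_center 0 0.57 [444. 286.  55.  20.] 694
top wide_center 0 0.89 [425. 200.  66.  38.] 1061
top wide_center 1 0.68 [218. 191. 145. 148.] 15728
top stand_a 0 0.87 [433. 292.  76.  48.] 1658
top stand_a 1 0.61 [417. 207.  75.  42.] 1120
narrow_center [ 0.42578367 -0.33970097  0.1       ]
0.092 ('side', 'top') (array([ 0.4256, -0.3401,  0.3158]), np.float64(144.9))
0.092 ('top',) (array([ 0.4254, -0.341 ,  0.31  ]), np.float64(46.1))
0.092 ('side',) (array([ 0.4227, -0.3322,  0.3171]), np.float64(64.8))
0.122 ('side', 'top') (array([ 0.4251, -0.3396,  0.3372]), np.float64(355.8))
0.122 ('top',) (array([ 0.4222, -0.3307,  0.305 ]), np.float64(215.1))
0.122 ('side',) (array([ 0.4254, -0.3393,  0.3493]), np.float64(117.0))
wide_center [ 0.61803118 -0.29929788  0.1       ]
0.092 ('side', 'top') (array([ 0.6185, -0.2933,  0.3075]), np.floa
[... 178 characters left out ...]
array([ 0.6219, -0.3013,  0.3618]), np.float64(182.0))
0.122 ('top',) (array([ 0.6211, -0.3014,  0.3522]), np.float64(63.2))
0.122 ('side',) (array([ 0.6232, -0.2998,  0.3813]), np.float64(79.2))
[0.6236 0.1774 1.7586] 0.00010940398414499749
[0.6236 0.1774 1.7586] 0.00010940398414499734
[0.6236 0.1774 1.7586] 0.00010940398414499778
[0.6236 0.1774 1.7586] 0.00010940398414505939
[0.6236 0.1774 1.7586] 0.00010940398414500485
[0.6236 0.1774 1.7586] 0.00010940398414500119
[0.6236 0.1774 1.7586] 0.00010940398414504063
[0.6236 0.1774 8.0418] 0.00010940398414499907
[0.6236 0.1774 8.0418] 0.00010940398414499829
[[0.846 0.136]
 [0.81  0.303]
 [0.669 0.398]
 [0.505 0.368]
 [0.408 0.22 ]
 [0.425 0.053]]
```

View pics/car.png

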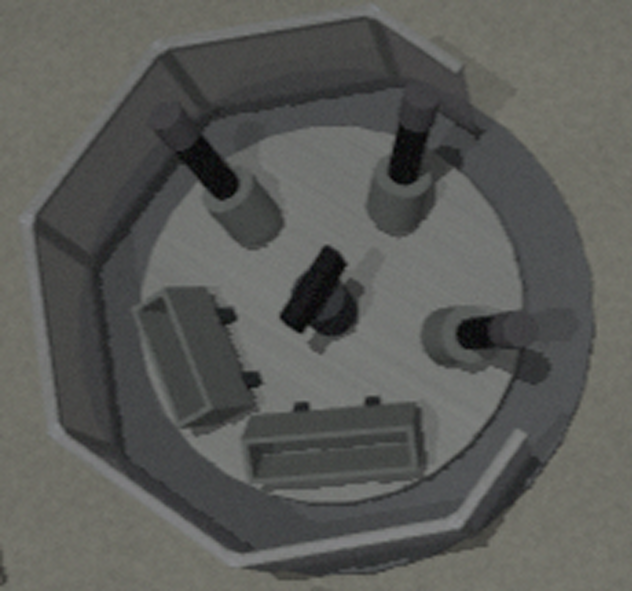

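The zoom gives rim vertices at about (375,14), (162,49), (32,218), (57,432), (238,560), (460,524). The wide-pocket rim spans about (245,450) to (425,478), and the knob centre is near (314,288). I'll do one joint fit on these.

```bash
cat >> h.py <<'E'
def rz(a): return R.from_euler("z",a).as_matrix()
def slotpts(az,w,P):  # az: azimuth of pocket in world; P in slot frame -> relative to axis
    s,c=.5,3**.5/2
    M=np.array([[c,0,s],[0,1,0],[-s,0,c]])  # cols: x out/down, y, z up/out
    return (np.atleast_2d(P)@M.T+[.108,0,.055])@rz(az).T
E
python3 - <<'E'
from h import *
F=lambda p:(np.array(p,float)+.5)/2.75-.5+[95,85]
oc=F([(375,14),(162,49),(32,218),(57,432),(238,560),(460,524)])
wide=F([(245,450),(415,437),(250,488),(425,478)])
nar=F([(172,297),(213,408),(135,308),(190,430)])
knob=F([(314,288)])
oa=np.radians([67.5,112.5,157.5,-157.5,-112.5,-67.5])
def rim(w): return [[-.0205,-w,.045],[-.0205,w,.045],[.0205,-w,.045],[.0205,w,.045]]
def model(p,use):
    x,y,psi,q=p; o=np.array([x,y,0]); L=[]
    g=psi+np.pi
    if "o" in use: L.append(proj("top",o+np.c_[.2273*np.cos(g+oa),.2273*np.sin(g+oa),.165+0*oa])-oc)
    if "p" in use:
        L.append(proj("top",o+slotpts(g+.628+q,0,rim(.0695)))-wide)
        L.append(proj("top",o+slotpts(g-.628+q,0,rim(.0545)))-nar)
    L.append(proj("top",o+[0,0,.145])-knob)
    return np.vstack(L)
for use in("op","o"):
  for q0 in(-1.6,-2.2):
    r=least_squares(lambda p:model(p,use).ravel(),[.624,.177,1.76,q0],loss="soft_l1"); print(use,np.round(r.x,4),round(r.cost,1))
    print(np.round(model(r.x,use)).astype(int).tolist())
print("knob dir", (d:=np.diff(back("top",F([(292,325),(335,251)]),.145),axis=0)[0]), np.arctan2(d[1],d[0]))
e=back("top",F([(463,68),(523,434)]),.165);print("guard ends",e)
E
```

```text
op [ 0.6244  0.176   1.7561 -2.3001] 21.7
[[2, -2], [0, -2], [-2, 1], [0, 2], [0, 3], [1, 3], [0, -3], [0, -2], [0, 0], [-1, -1], [-1, -3], [1, 1], [1, 0], [-3, 0], [0, 0]]Traceback (most recent call last):
  File "<stdin>", line 20, in <module>
    return func(*args, **kwargs)
    result = trf(vector_fun.fun, vector_fun.jac, x0, f0, J0, lb, ub, ftol, xtol,
                 gtol, max_nfev, x_scale, loss_function, tr_solver,
                 tr_options.copy(), verbose, callback=callback_wrapped)
    return trf_no_bounds(
        fun, jac, x0, f0, J0, ftol, xtol, gtol, max_nfev, x_scale,
        loss_function, tr_solver, tr_options, verbose, callback=callback)
    J = jac(x)
    self._update_jac()
    ~~~~~~~~~~~~~~~~^^
    self.J = self.jac_wrapped(xp_copy(self.x), f0=self.f)
             ~~~~~~~~~~~~~~~~^^^^^^^^^^^^^^^^^^^^^^^^^^^^
    J, dct = approx_derivative(
             ~~~~~~~~~~~~~~~~~^
        self.fun,
        ^^^^^^^^^
    ...<2 lines>...
        **self.finite_diff_options,
        ^^^^^^^^^^^^^^^^^^^^^^^^^^^
    )
    ^
    J, _nfev = _dense_difference(fun_wrapped, x0, f0, h,
               ~~~~~~~~~~~~~~~~~^^^^^^^^^^^^^^^^^^^^^^^^
                             use_one_sided, method,
                             ^^^^^^^^^^^^^^^^^^^^^^
                             mf)
                             ^^^
    df = [f_eval - f0 for f_eval in f_evals]
                                    ^^^^^^^
    f = np.atleast_1d(self.fun(x, *self.args, **self.kwargs))
                      ~~~~~~~~^^^^^^^^^^^^^^^^^^^^^^^^^^^^^^
    return np.atleast_1d(self.fun(x))
                         ~~~~~~~~^^^
    return self.f(x, *self.args, **self.kwargs)
           ~~~~~~^^^^^^^^^^^^^^^^^^^^^^^^^^^^^^
  File "<stdin>", line 20, in <lambda>
  File "<stdin>", line 14, in model
  File "h.py", line 6, in proj
    k=bot.get_calibration(c); f=240/np.tan(np.radians(k["vfov"])/2)
ValueError: time passes only in moves, steps and waits
```

Emit:
drive_tool(
  rows=[
    {"dx":12.9,"dy":-8.8,"wz":-25.6,"hand":85},
    {"dx":12.9,"dy":-8.8,"wz":-25.6,"hand":60},
    {"dx":12.9,"dy":-8.8,"wz":-25.6,"hand":60},
    {"dx":12.9,"dy":-8.8,"wz":-25.6,"hand":60},
    {"dx":12.9,"dy":-8.8,"wz":-25.6,"hand":60},
    {"dx":12.9,"dy":-8.8,"wz":-25.6,"hand":60},
    {"dx":12.9,"dy":-8.8,"wz":-25.6,"hand":60},
    {"dx":12.9,"dy":-8.8,"wz":-25.6,"hand":60},
    {"dx":12.9,"dy":-8.8,"wz":-25.6,"hand":60},
    {"dx":12.9,"dy":-8.8,"wz":-25.6,"hand":60},
    {"dx":12.9,"dy":-8.8,"wz":-25.6,"hand":60},
    {"dx":12.9,"dy":-8.8,"wz":-25.6,"hand":60},
    {"dx":12.9,"dy":-8.8,"wz":-25.6,"hand":60},
    {"dx":12.9,"dy":-8.8,"wz":-25.6,"hand":60},
    {"dx":12.9,"dy":-8.8,"wz":-25.6,"hand":60},
    {"dx":12.9,"dy":-8.8,"wz":-25.6,"hand":60},
    {"dx":12.9,"dy":-8.8,"wz":-25.6,"hand":60},
    {"dx":12.9,"dy":-8.8,"wz":-25.6,"hand":60},
    {"dx":12.9,"dy":-8.8,"wz":-25.6,"hand":60},
    {"dx":12.9,"dy":-8.8,"wz":-25.6,"hand":60},
  ],
)

```text
invalid input at $.rows[0]: expected keys dx, dy, dz, wx, wy, wz, hand
```

Emit:
drive_tool(
  rows=[
    {"dx":12.9,"dy":-8.8,"dz":0,"wx":0,"wy":0,"wz":-25.6,"hand":60},
    {"dx":12.9,"dy":-8.8,"dz":0,"wx":0,"wy":0,"wz":-25.6,"hand":60},
    {"dx":12.9,"dy":-8.8,"dz":0,"wx":0,"wy":0,"wz":-25.6,"hand":60},
    {"dx":12.9,"dy":-8.8,"dz":0,"wx":0,"wy":0,"wz":-25.6,"hand":60},
    {"dx":12.9,"dy":-8.8,"dz":0,"wx":0,"wy":0,"wz":-25.6,"hand":60},
    {"dx":12.9,"dy":-8.8,"dz":0,"wx":0,"wy":0,"wz":-25.6,"hand":60},
    {"dx":12.9,"dy":-8.8,"dz":0,"wx":0,"wy":0,"wz":-25.6,"hand":60},
    {"dx":12.9,"dy":-8.8,"dz":0,"wx":0,"wy":0,"wz":-25.6,"hand":60},
    {"dx":12.9,"dy":-8.8,"dz":0,"wx":0,"wy":0,"wz":-25.6,"hand":60},
    {"dx":12.9,"dy":-8.8,"dz":0,"wx":0,"wy":0,"wz":-25.6,"hand":60},
    {"dx":12.9,"dy":-8.8,"dz":0,"wx":0,"wy":0,"wz":-25.6,"hand":60},
    {"dx":12.9,"dy":-8.8,"dz":0,"wx":0,"wy":0,"wz":-25.6,"hand":60},
    {"dx":12.9,"dy":-8.8,"dz":0,"wx":0,"wy":0,"wz":-25.6,"hand":60},
    {"dx":12.9,"dy":-8.8,"dz":0,"wx":0,"wy":0,"wz":-25.6,"hand":60},
    {"dx":12.9,"dy":-8.8,"dz":0,"wx":0,"wy":0,"wz":-25.6,"hand":60},
    {"dx":12.9,"dy":-8.8,"dz":0,"wx":0,"wy":0,"wz":-25.6,"hand":60},
    {"dx":12.9,"dy":-8.8,"dz":0,"wx":0,"wy":0,"wz":-25.6,"hand":60},
    {"dx":12.9,"dy":-8.8,"dz":0,"wx":0,"wy":0,"wz":-25.6,"hand":60},
  ],
)

```text
clock: 3.3
eef_pos: [0.6232, 0.1764, 0.2413]
tool_rot: [0.266, 0.964, -0.001, -0.001]
ft_force: [-0.4, 0.0, -0.7]
grip_width: 0.0604
grasp_force: 0.0
```

```bash
python3 - <<'E'
import re
s=open("h.py").read()
s=s.replace('bot.get_calibration(c)','CAL[c]').replace("from workcell import bot\n",'''from workcell import bot
import os,pickle
if not os.path.exists("cal.pkl"): pickle.dump({c:bot.get_calibration(c) for c in("top","side")},open("cal.pkl","wb"))
CAL=pickle.load(open("cal.pkl","rb"))
''')
s+='''
def units(pos,tx,tz):
    """shift and turn (drive units) from the present pose to world pos, tool x axis tx, tool z axis tz"""
    o=bot.get_obs(); Rc=R.from_quat(o["tool_rot"]); tz=np.array(tz,float); tz/=np.linalg.norm(tz)
    tx=np.array(tx,float); tx-=tz*(tx@tz); tx/=np.linalg.norm(tx)
    Rt=R.from_matrix(np.c_[tx,np.cross(tz,tx),tz])
    return np.round(Rc.inv().apply(np.array(pos)-o["eef_pos"])/.05,2), np.round(np.degrees((Rc.inv()*Rt).as_rotvec())/5,2)
def state():
    o=bot.get_obs(); Rc=R.from_quat(o["tool_rot"]).as_matrix()
    print("t",o["clock"],"pos",np.round(o["eef_pos"],4),"tx",np.round(Rc[:,0],3),"tz",np.round(Rc[:,2],3),"yaw",np.round(np.arctan2(Rc[1,0],Rc[0,0]),4),"q",np.round(o["joint_pos"],2),"F",np.round(o["ft_force"],1),"grip",round(o["grip_width"],4),round(o["grasp_force"],1))
'''
open("h.py","w").write(s)
E
python3 - <<'E'
from h import *
state()
print(units([.6244,.176,.125],[np.cos(2.598),np.sin(2.598),0],[0,0,-1]))
E
```

```text
t 3.3 pos [0.6232 0.1764 0.2413] tx [-0.858  0.513  0.001] tz [-0.002 -0.001 -1.   ] yaw 2.603 q [ 0.28  0.55  0.46  1.49 -0.    0.81] F [-0.4  0.  -0.7] grip 0.0604 0.0
(array([-0.03,  0.01,  2.32]), array([-0.02, -0.01,  0.06]))
```

Emit:
drive_tool(
  rows=[
    {"dx":0,"dy":0,"dz":0.8,"wx":0,"wy":0,"wz":0,"hand":60},
    {"dx":0,"dy":0,"dz":1.6,"wx":0,"wy":0,"wz":0,"hand":60},
    {"dx":0,"dy":0,"dz":2.3,"wx":0,"wy":0,"wz":0,"hand":60},
    {"dx":0,"dy":0,"dz":2.3,"wx":0,"wy":0,"wz":0,"hand":60},
    {"dx":0,"dy":0,"dz":2.3,"wx":0,"wy":0,"wz":0,"hand":10},
    {"dx":0,"dy":0,"dz":2.3,"wx":0,"wy":0,"wz":0,"hand":10},
    {"dx":0,"dy":0,"dz":2.3,"wx":0,"wy":0,"wz":0,"hand":10},
    {"dx":0,"dy":0,"dz":2.3,"wx":0,"wy":0,"wz":0,"hand":10},
    {"dx":0,"dy":0,"dz":2.3,"wx":0,"wy":0,"wz":0,"hand":10},
  ],
)

```text
clock: 4.2
eef_pos: [0.6281, 0.1805, 0.1314]
tool_rot: [0.265, 0.964, 0.006, 0.005]
ft_force: [8.1, 9.6, -1.8]
grip_width: 0.0151
grasp_force: 59.6
```

```bash
python3 -c "
from h import *
state(); print(bot.get_obs()['ft_torque'])"
```

```text
t 4.2 pos [0.6281 0.1805 0.1314] tx [-0.859  0.511 -0.006] tz [ 0.012  0.009 -1.   ] yaw 2.6049 q [0.28 0.6  0.25 1.21 0.01 0.81] F [ 8.1  9.6 -1.8] grip 0.0151 59.6
[ 1.58709803 -1.02186927  0.22867455]
```

Emit:
drive_tool(
  rows=[
    {"dx":0,"dy":0.12,"dz":0,"wx":0,"wy":0,"wz":0,"hand":10},
    {"dx":0,"dy":0.12,"dz":0,"wx":0,"wy":0,"wz":-1,"hand":10},
    {"dx":0,"dy":0.12,"dz":0,"wx":0,"wy":0,"wz":-2.4,"hand":10},
    {"dx":0,"dy":0.12,"dz":0,"wx":0,"wy":0,"wz":-3.8,"hand":10},
    {"dx":0,"dy":0.12,"dz":0,"wx":0,"wy":0,"wz":-5.2,"hand":10},
    {"dx":0,"dy":0.12,"dz":0,"wx":0,"wy":0,"wz":-6.6,"hand":10},
    {"dx":0,"dy":0.12,"dz":0,"wx":0,"wy":0,"wz":-8,"hand":10},
    {"dx":0,"dy":0.12,"dz":0,"wx":0,"wy":0,"wz":-9.4,"hand":10},
    {"dx":0,"dy":0.12,"dz":0,"wx":0,"wy":0,"wz":-10.8,"hand":10},
    {"dx":0,"dy":0.12,"dz":0,"wx":0,"wy":0,"wz":-12.2,"hand":10},
    {"dx":0,"dy":0.12,"dz":0,"wx":0,"wy":0,"wz":-13.6,"hand":10},
    {"dx":0,"dy":0.12,"dz":0,"wx":0,"wy":0,"wz":-15,"hand":10},
    {"dx":0,"dy":0.12,"dz":0,"wx":0,"wy":0,"wz":-16.4,"hand":10},
    {"dx":0,"dy":0.12,"dz":0,"wx":0,"wy":0,"wz":-17.8,"hand":10},
    {"dx":0,"dy":0.12,"dz":0,"wx":0,"wy":0,"wz":-19.1,"hand":10},
    {"dx":0,"dy":0.12,"dz":0,"wx":0,"wy":0,"wz":-19.1,"hand":10},
    {"dx":0,"dy":0.12,"dz":0,"wx":0,"wy":0,"wz":-19.1,"hand":10},
  ],
)

```text
clock: 5.9
eef_pos: [0.6282, 0.1802, 0.1314]
tool_rot: [-0.533, 0.846, -0.001, 0.002]
ft_force: [-0.4, -3.4, 6.4]
grip_width: 0.0147
grasp_force: 60.7
```

```bash
python3 -c "
from h import *
state(); print(bot.get_obs()['ft_torque'])
im=bot.camera('top'); cv2.imwrite('pics/top1.png',im[:,:,::-1])
t=im[85:300,95:325,::-1]
cv2.imwrite('pics/car1.png',cv2.resize(t,None,fx=2.75,fy=2.75,interpolation=cv2.INTER_CUBIC))"
```

```text
t 5.9 pos [0.6282 0.1802 0.1314] tx [-0.431 -0.902 -0.002] tz [ 0.005  0.    -1.   ] yaw -2.0165 q [ 0.28  0.6   0.27  1.23 -0.   -0.85] F [-0.4 -3.4  6.4] grip 0.0147 60.7
[-0.33398144  0.59345833 -0.1517389 ]
```

View pics/car1.png

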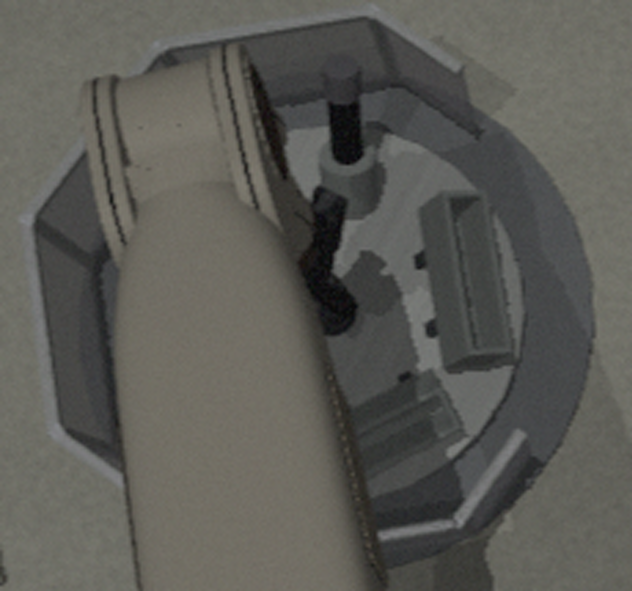

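The pocket at right now faces the gap, with its rim near (490,195)–(515,358). The knob grips put the axis at (0.628, 0.180). Releasing and going to the wide cassette.

Emit:
drive_tool(
  rows=[
    {"dx":0,"dy":0,"dz":0,"wx":0,"wy":0,"wz":0,"hand":60},
    {"dx":0,"dy":0,"dz":0,"wx":0,"wy":0,"wz":0,"hand":60},
    {"dx":0,"dy":0,"dz":0,"wx":0,"wy":0,"wz":0,"hand":60},
    {"dx":0,"dy":0,"dz":-0.9,"wx":0,"wy":0,"wz":0,"hand":60},
    {"dx":0,"dy":0,"dz":-1.8,"wx":0,"wy":0,"wz":0,"hand":60},
    {"dx":8.7,"dy":-4.05,"dz":-2.8,"wx":0,"wy":0,"wz":26.8,"hand":60},
    {"dx":8.7,"dy":-4.05,"dz":-2.8,"wx":0,"wy":0,"wz":26.8,"hand":60},
    {"dx":8.7,"dy":-4.05,"dz":-2.8,"wx":0,"wy":0,"wz":26.8,"hand":60},
    {"dx":8.7,"dy":-4.05,"dz":-2.8,"wx":0,"wy":0,"wz":26.8,"hand":60},
    {"dx":8.7,"dy":-4.05,"dz":-2.8,"wx":0,"wy":0,"wz":26.8,"hand":60},
    {"dx":8.7,"dy":-4.05,"dz":-2.8,"wx":0,"wy":0,"wz":26.8,"hand":60},
    {"dx":8.7,"dy":-4.05,"dz":-2.8,"wx":0,"wy":0,"wz":26.8,"hand":60},
    {"dx":8.7,"dy":-4.05,"dz":-2.8,"wx":0,"wy":0,"wz":26.8,"hand":60},
    {"dx":8.7,"dy":-4.05,"dz":-2.8,"wx":0,"wy":0,"wz":26.8,"hand":60},
    {"dx":8.7,"dy":-4.05,"dz":-2.8,"wx":0,"wy":0,"wz":26.8,"hand":60},
    {"dx":8.7,"dy":-4.05,"dz":-2.8,"wx":0,"wy":0,"wz":26.8,"hand":60},
    {"dx":8.7,"dy":-4.05,"dz":-2.8,"wx":0,"wy":0,"wz":26.8,"hand":60},
    {"dx":8.7,"dy":-4.05,"dz":-2.8,"wx":0,"wy":0,"wz":26.8,"hand":60},
    {"dx":8.7,"dy":-4.05,"dz":-2.8,"wx":0,"wy":0,"wz":26.8,"hand":60},
    {"dx":8.7,"dy":-4.05,"dz":-2.8,"wx":0,"wy":0,"wz":26.8,"hand":60},
  ],
)

```text
clock: 7.95
eef_pos: [0.6227, -0.2986, 0.267]
tool_rot: [0.535, 0.845, -0.0, -0.0]
ft_force: [0.5, 0.5, 0.1]
grip_width: 0.0604
grasp_force: 0.0
```

Run:
```python
from h import *
state()
im=bot.camera('top'); cv2.imwrite('pics/top2.png',im[:,:,::-1])
t=im[85:300,95:325,::-1]
cv2.imwrite('pics/car2.png',cv2.resize(t,None,fx=2.75,fy=2.75,interpolation=cv2.INTER_CUBIC))
a=.36
print(units([.6235,-.300,.100],[-np.sin(a),np.cos(a),0],[0,0,-1]))
```

```text
t 7.95 pos [ 0.6227 -0.2986  0.267 ] tx [-0.428  0.904  0.001] tz [-0.001  0.    -1.   ] yaw 2.0125 q [-0.45  0.65  0.71  1.62  0.    0.68] F [0.5 0.5 0.1] grip 0.0604 0.0
(array([-0.03,  0.  ,  3.34]), array([-0.  , -0.01,  0.89]))
```

View pics/car2.png

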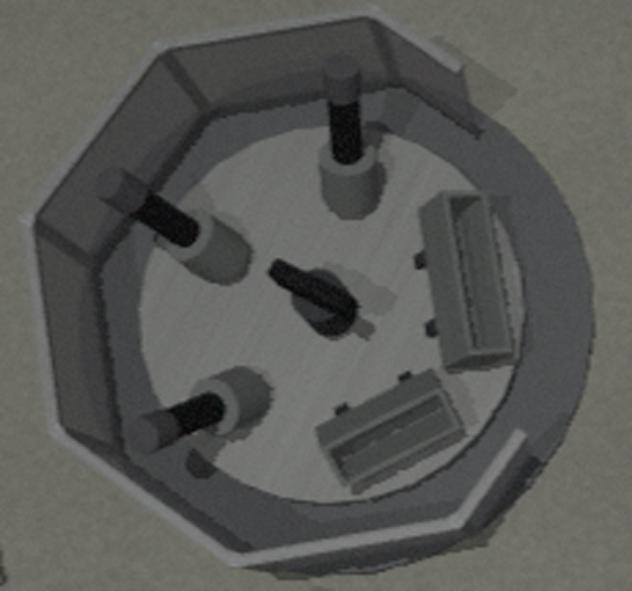

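Emit:
drive_tool(
  rows=[
    {"dx":0,"dy":0,"dz":0.8,"wx":0,"wy":0,"wz":0.9,"hand":60},
    {"dx":0,"dy":0,"dz":1.7,"wx":0,"wy":0,"wz":0.9,"hand":60},
    {"dx":0,"dy":0,"dz":2.5,"wx":0,"wy":0,"wz":0.9,"hand":60},
    {"dx":0,"dy":0,"dz":3.1,"wx":0,"wy":0,"wz":0.9,"hand":60},
    {"dx":0,"dy":0,"dz":3.34,"wx":0,"wy":0,"wz":0.9,"hand":60},
    {"dx":0,"dy":0,"dz":3.34,"wx":0,"wy":0,"wz":0.9,"hand":60},
    {"dx":0,"dy":0,"dz":3.34,"wx":0,"wy":0,"wz":0.9,"hand":60},
  ],
)

```text
clock: 8.7
eef_pos: [0.6237, -0.2991, 0.102]
tool_rot: [0.565, 0.825, 0.0, 0.001]
ft_force: [-0.0, -0.9, 0.5]
grip_width: 0.0598
grasp_force: 0.0
```

Run:
```python
from h import *
state()
F=lambda p:(np.array(p,float)+.5)/2.75-.5+[95,85]
oc=F([(375,14),(162,49),(32,218),(57,432),(238,560),(460,524)])
oa=np.radians([67.5,112.5,157.5,-157.5,-112.5,-67.5])
ends=F([(463,68),(523,434)])
rim=lambda w:[[-.0205,-w,.045],[-.0205,w,.045],[.0205,-w,.045],[.0205,w,.045]]
w1=F([(247,450),(415,440),(250,488),(425,478)]); n1=F([(172,297),(213,408),(135,308),(190,430)])
w2=F([(478,365),(453,196),(515,357),(489,192)]); n2=F([(333,452),(435,372),(355,490),(464,432)])
n2=F([(335,455),(442,393),(355,490),(464,430)])
w2=w2[[0,1,2,3]]
def m(p):
    x,y,psi,q1,q2,ro=p; g=psi+np.pi; o=np.array([x,y,0])
    L=[proj("top",o+np.c_[ro*np.cos(g+oa),ro*np.sin(g+oa),.165+0*oa])-oc]
    for q,w,n in((q1,w1,n1),(q2,w2,n2)):
        L+=[proj("top",o+slotpts(g+.628+q,0,rim(.0695)))-w,proj("top",o+slotpts(g-.628+q,0,rim(.0545)))-n]
    return np.vstack(L)
r=least_squares(lambda p:m(p).ravel(),[.6244,.176,1.756,-2.3,-.628,.2273],loss="soft_l1")
print(np.round(r.x,4),r.cost); print(np.round(m(r.x),1).tolist())
e=back("top",ends,.165)[:,:2]; d=e[1]-e[0]; print("gap dir from ends",np.arctan2(-d[0],d[1]),np.linalg.norm(d),"centre along gap", )
```

```text
t 8.7 pos [ 0.6237 -0.2991  0.102 ] tx [-0.362  0.932 -0.002] tz [ 0.002 -0.001 -1.   ] yaw 1.941 q [-0.45  0.7   0.37  1.23  0.    0.75] F [-0.  -0.9  0.5] grip 0.0598 0.0
[ 0.6244  0.1765  1.756  -2.2966 -0.6312  0.2227] 28.634916438750274
[[1.2, 0.3], [1.2, 0.1], [0.2, 1.0], [1.2, 0.9], [0.0, 1.2], [-0.1, 0.6], [-1.3, -2.9], [0.4, -3.7], [0.3, -0.0], [-1.4, -0.8], [-0.9, -3.0], [1.2, 1.4], [0.3, 0.7], [-3.1, 0.4], [-1.8, -2.1], [-2.3, -0.5], [0.9, -0.2], [0.7, 0.9], [-3.9, -1.3], [1.1, -1.2], [-2.6, 0.9], [1.1, 0.5]]
gap dir from ends 1.7542836949707103 0.2956431063745346 centre along gap
```

Emit:
drive_tool(
  rows=[
    {"dx":0,"dy":0,"dz":0,"wx":0,"wy":0,"wz":0,"hand":15},
    {"dx":0,"dy":0,"dz":0,"wx":0,"wy":0,"wz":0,"hand":15},
    {"dx":0,"dy":0,"dz":0,"wx":0,"wy":0,"wz":0,"hand":15},
    {"dx":0,"dy":0,"dz":0,"wx":0,"wy":0,"wz":0,"hand":15},
    {"dx":0,"dy":0,"dz":0,"wx":0,"wy":0,"wz":0,"hand":15},
    {"dx":0,"dy":0,"dz":0,"wx":0,"wy":0,"wz":0,"hand":15},
  ],
)

```text
clock: 9.3
eef_pos: [0.6234, -0.2995, 0.1026]
tool_rot: [0.565, 0.825, -0.0, 0.002]
ft_force: [-1.2, -0.3, 5.5]
grip_width: 0.0253
grasp_force: 59.9
```

```bash
python3 -c "
from h import *
state()"
```

```text
t 9.3 pos [ 0.6234 -0.2995  0.1026] tx [-0.361  0.933 -0.003] tz [ 0.003 -0.002 -1.   ] yaw 1.94 q [-0.45  0.7   0.37  1.23 -0.    0.75] F [-1.2 -0.3  5.5] grip 0.0253 59.9
```

```bash
cat >> h.py <<'E'
AX=np.array([.628,.180,0.])
def slot_tcp(az,up,dy=0,dx=0):
    s,c=.5,3**.5/2
    M=rz(az)@np.array([[c,0,s],[0,1,0],[-s,0,c]])
    pos=AX+rz(az)@[.108,0,.055]+M@[dx,dy,up]
    return pos,-M[:,1],-M[:,2]   # tool x = -slot y, tool z = -slot z
E
python3 - <<'E'
from h import *
print("bottle",back("top",[(352,146)],0),back("top",[(360,128)],.16),"mug",back("top",[(343,304)],.085))
az=1.1251+np.pi+.6283
for s in(.12,.06,0): 
    p=slot_tcp(az,.0946+s); print(s,p,units(*p))
E
```

```text
bottle [[ 0.76920859 -0.14318597  0.        ]] [[ 0.76329288 -0.1494439   0.16      ]] mug [[ 0.38298674 -0.12016712  0.085     ]]
0.12 (array([ 0.66709645, -0.03172047,  0.24084905]), array([-0.98337422, -0.18159057, -0.        ]), array([-0.09079529,  0.49168711, -0.8660254 ])) (array([ 4.67,  2.75, -2.77]), array([ -5.01,   4.19, -15.46]))
0.06 (array([ 0.66164873, -0.00221924,  0.18888753]), array([-0.98337422, -0.18159057, -0.        ]), array([-0.09079529,  0.49168711, -0.8660254 ])) (array([ 5.26,  2.86, -1.74]), array([ -5.01,   4.19, -15.46]))
0 (array([0.65620102, 0.02728198, 0.136926  ]), array([-0.98337422, -0.18159057, -0.        ]), array([-0.09079529,  0.49168711, -0.8660254 ])) (array([ 5.86,  2.97, -0.7 ]), array([ -5.01,   4.19, -15.46]))
```

Emit:
drive_tool(
  rows=[
    {"dx":0,"dy":0,"dz":-0.5,"wx":0,"wy":0,"wz":0,"hand":15},
    {"dx":0,"dy":0,"dz":-1.2,"wx":0,"wy":0,"wz":0,"hand":15},
    {"dx":0,"dy":0,"dz":-2,"wx":0,"wy":0,"wz":0,"hand":15},
    {"dx":0,"dy":0,"dz":-2.8,"wx":0,"wy":0,"wz":0,"hand":15},
    {"dx":0,"dy":0,"dz":-3.6,"wx":0,"wy":0,"wz":0,"hand":15},
    {"dx":0.4,"dy":0.3,"dz":-3.6,"wx":-0.5,"wy":0.4,"wz":-1.5,"hand":15},
    {"dx":0.8,"dy":0.5,"dz":-3.6,"wx":-1,"wy":0.8,"wz":-3,"hand":15},
    {"dx":1.3,"dy":0.8,"dz":-3.6,"wx":-1.5,"wy":1.2,"wz":-4.5,"hand":15},
    {"dx":1.8,"dy":1.1,"dz":-3.6,"wx":-2,"wy":1.6,"wz":-6,"hand":15},
    {"dx":2.3,"dy":1.4,"dz":-3.6,"wx":-2.5,"wy":2.1,"wz":-7.5,"hand":15},
    {"dx":2.8,"dy":1.7,"dz":-3.6,"wx":-3,"wy":2.5,"wz":-9,"hand":15},
    {"dx":3.3,"dy":2,"dz":-3.6,"wx":-3.5,"wy":2.9,"wz":-10.5,"hand":15},
    {"dx":3.7,"dy":2.3,"dz":-3.6,"wx":-4,"wy":3.3,"wz":-12,"hand":15},
    {"dx":4.1,"dy":2.6,"dz":-3.6,"wx":-4.5,"wy":3.7,"wz":-13.5,"hand":15},
    {"dx":4.4,"dy":2.7,"dz":-3.4,"wx":-5,"wy":4.2,"wz":-15,"hand":15},
    {"dx":4.67,"dy":2.75,"dz":-2.77,"wx":-5.01,"wy":4.19,"wz":-15.46,"hand":15},
    {"dx":4.67,"dy":2.75,"dz":-2.77,"wx":-5.01,"wy":4.19,"wz":-15.46,"hand":15},
    {"dx":4.67,"dy":2.75,"dz":-2.77,"wx":-5.01,"wy":4.19,"wz":-15.46,"hand":15},
  ],
)

```text
clock: 11.1
eef_pos: [0.666, -0.0312, 0.2379]
tool_rot: [-0.087, 0.962, 0.259, -0.026]
ft_force: [-0.8, -0.1, -3.1]
grip_width: 0.0252
grasp_force: 60.0
```

Run:
```python
from h import *
state()
az=1.1251+np.pi+.6283
for s in(.12,.055): print(units(*slot_tcp(az,.0946+s)))
for c,(r0,r1,c0,c1) in {"top":(110,270,200,340),"side":(170,390,130,350)}.items():
    im=bot.camera(c); cv2.imwrite(f'pics/{c}3.png',im[:,:,::-1])
a=cv2.imread('pics/top3.png')[100:270,200:340]; b=cv2.imread('pics/side3.png')[170:370,180:360]
a=cv2.resize(a,None,fx=2.8,fy=2.8,interpolation=cv2.INTER_CUBIC); b=cv2.resize(b,(400,444),interpolation=cv2.INTER_CUBIC)
H=476; o=np.zeros((H,792,3),np.uint8); o[:476,:392]=a; o[:444,392:]=b; cv2.imwrite('pics/v3.png',o)
```

```text
t 11.1 pos [ 0.666  -0.0312  0.2379] tx [-0.983 -0.181  0.006] tz [-0.096  0.494 -0.864] yaw -2.9592 q [-0.25  0.79  0.76  1.79  0.47 -0.49] F [-0.8 -0.1 -3.1] grip 0.0252 60.0
(array([-0.02,  0.02, -0.06]), array([ 0.04, -0.06, -0.03]))
(array([-0.03,  0.01,  1.24]), array([ 0.04, -0.06, -0.03]))
```

View pics/v3.png

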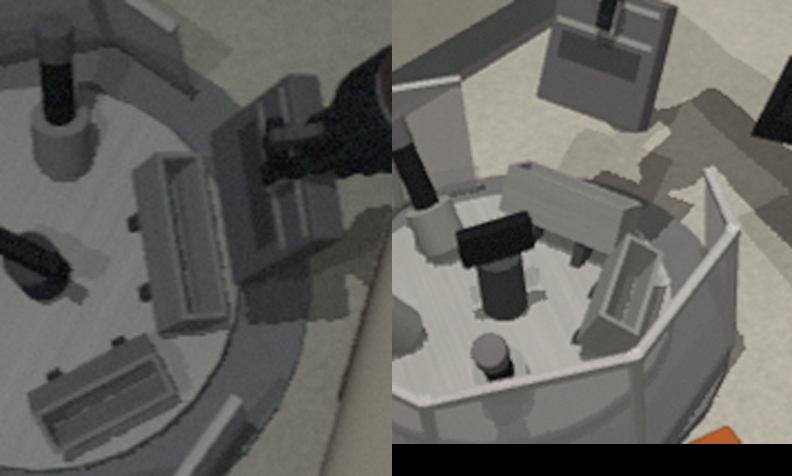

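Run:
```python
from h import *
o=bot.get_obs(); T=R.from_quat(o["tool_rot"]).as_matrix(); az=1.1251+np.pi+.6283
T2=lambda p:(np.array(p,float)+.5)/2.8-.5+[200,100]
S2=lambda p:(np.array(p,float)-[392,0]+.5)/2.222-.5+[180,170]
# cassette in tool frame: tool y = slot x sign?
s=np.c_[T[:,1],-T[:,0],-T[:,2]] if (T[:,1]@(rz(az)@[1,0,0]))>0 else None
def cas(dx,dy,dz): return o["eef_pos"]+s@np.array([dx,dy,dz])
B=np.array([cas(-.013,y,-.0946) for y in(.061,-.061)])
for n,c,obs in(("cas top",'top',T2([(213,133),(239,283)])),("cas side",'side',S2([(538,97),(636,131)]))):
    for f in(0,1):
        Bf=B[::-1] if f else B
        P=proj(c,Bf); 
        if np.abs(P-obs).max()<15: print(n,np.round(obs-P,1).tolist()); print("   mm", np.round(1000*(np.array([back(c,obs[i],Bf[i,2])[0]-Bf[i] for i in(0,1)])@s[:,:2]),1).tolist())
rim=AX+slotpts(az,0,[[.0205,.0695,.045],[.0205,-.0695,.045],[-.0205,.0695,.045],[-.0205,-.0695,.045]])
obs=T2([(199,152),(228,328),(165,158),(190,332)]); P=proj('top',rim); print("rim top",np.round(P).tolist(),np.round(obs-P,1).tolist())
print(np.round(1000*np.array([(back('top',obs[i],rim[i,2])[0]-rim[i])@s[:,:2] for i in range(4)]),1).tolist())
```

```text
Traceback (most recent call last):
ValueError: matmul: Input operand 0 does not have enough dimensions (has 0, gufunc core with signature (n?,k),(k,m?)->(n?,m?) requires 1)
```

```bash
cat > cmp.py <<'E'
from h import *
def compare(az,hw,top,side,rimobs,rw):
    o=bot.get_obs(); T=R.from_quat(o["tool_rot"]).as_matrix(); s=-T[:,[1,0,2]]
    B=np.array([o["eef_pos"]+s@[-.013,y,-.0946] for y in(hw,-hw)])
    for c,obs in(('top',top),('side',side)):
        P=proj(c,B); obs=obs if np.abs(P-obs).sum()<np.abs(P-obs[::-1]).sum() else obs[::-1]
        print(c,np.round(obs-P,1).tolist(),"mm x,y",np.round(1000*(np.array([back(c,obs[i],B[i,2])[0]-B[i] for i in(0,1)])@s[:,:2]),1).tolist())
    rim=AX+slotpts(az,0,[[.0205,rw,.045],[.0205,-rw,.045],[-.0205,rw,.045],[-.0205,-rw,.045]])
    P=proj('top',rim); print("rim",np.round(P).tolist(),np.round(rimobs-P,1).tolist())
    print(np.round(1000*np.array([(back('top',rimobs[i],rim[i,2])[0]-rim[i])@s[:,:2] for i in range(4)]),1).tolist())
E
python3 - <<'E'
from cmp import *
T2=lambda p:(np.array(p,float)+.5)/2.8-.5+[200,100]
S2=lambda p:(np.array(p,float)-[392,0]+.5)/2.222-.5+[180,170]
compare(1.1251+np.pi+.6283,.061,T2([(213,133),(239,283)]),S2([(538,97),(636,131)]),T2([(199,152),(228,328),(165,158),(190,332)]),.0695)
E
```

```text
top [[1.8, 0.7], [2.2, -0.7]] mm x,y [[3.1, -2.2], [4.2, 0.7]]
side [[0.9, 1.6], [-1.1, -0.2]] mm x,y [[-3.3, -5.1], [-0.6, 2.4]]
rim [[272.0, 154.0], [281.0, 213.0], [256.0, 154.0], [265.0, 214.0]] [[-1.0, 0.2], [-0.2, 4.2], [3.0, 2.3], [2.4, 4.6]]
[[-2.0, -0.1], [-1.8, -9.4], [5.1, -6.3], [3.1, -11.0]]
```

Emit:
drive_tool(
  rows=[
    {"dx":-0.03,"dy":0.01,"dz":0.3,"wx":0.04,"wy":-0.06,"wz":-0.03,"hand":15},
    {"dx":-0.03,"dy":0.01,"dz":0.6,"wx":0.04,"wy":-0.06,"wz":-0.03,"hand":15},
    {"dx":-0.03,"dy":0.01,"dz":0.9,"wx":0.04,"wy":-0.06,"wz":-0.03,"hand":15},
    {"dx":-0.03,"dy":0.01,"dz":1.24,"wx":0.04,"wy":-0.06,"wz":-0.03,"hand":15},
    {"dx":-0.03,"dy":0.01,"dz":1.24,"wx":0.04,"wy":-0.06,"wz":-0.03,"hand":15},
    {"dx":-0.03,"dy":0.01,"dz":1.24,"wx":0.04,"wy":-0.06,"wz":-0.03,"hand":15},
  ],
)

```text
clock: 11.8
eef_pos: [0.6631, -0.0009, 0.1877]
tool_rot: [-0.088, 0.962, 0.257, -0.02]
ft_force: [0.5, -0.1, -3.2]
grip_width: 0.0254
grasp_force: 60.1
```

Run:
```python
from h import *
state()
az=1.1251+np.pi+.6283
for s in(.055,.03,0): print(units(*slot_tcp(az,.0946+s)))
for c in("top","side"):
    im=bot.camera(c); cv2.imwrite(f'pics/{c}4.png',im[:,:,::-1])
a=cv2.imread('pics/top4.png')[130:240,230:330]; b=cv2.imread('pics/side4.png')[180:300,210:310]
a=cv2.resize(a,(400,440),interpolation=cv2.INTER_CUBIC); b=cv2.resize(b,(400,480),interpolation=cv2.INTER_CUBIC)
o=np.zeros((480,800,3),np.uint8); o[:440,:400]=a; o[:,400:]=b; cv2.imwrite('pics/v4.png',cv2.convertScaleAbs(o,alpha=1.5))
```

```text
t 11.8 pos [ 0.6631 -0.0009  0.1877] tx [-0.984 -0.18  -0.006] tz [-0.084  0.491 -0.867] yaw -2.9602 q [-0.21  0.75  0.58  1.6   0.48 -0.44] F [ 0.5 -0.1 -3.2] grip 0.0254 60.1
(array([ 0.03, -0.01,  0.07]), array([-0.02,  0.07,  0.02]))
(array([ 0.04, -0.01,  0.57]), array([-0.02,  0.07,  0.02]))
(array([ 0.04, -0.  ,  1.17]), array([-0.02,  0.07,  0.02]))
```

View pics/v4.png

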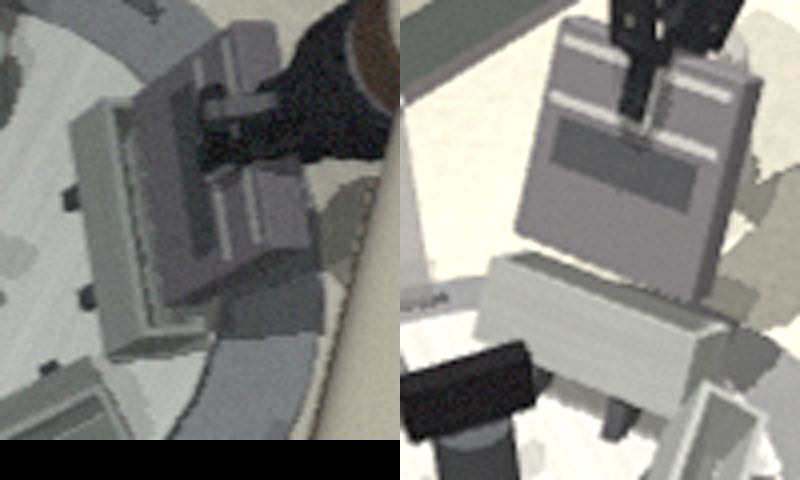

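Emit:
drive_tool(
  rows=[
    {"dx":0.04,"dy":-0.01,"dz":0.07,"wx":-0.02,"wy":0.07,"wz":0.02,"hand":15},
    {"dx":0.04,"dy":-0.01,"dz":0.2,"wx":-0.02,"wy":0.07,"wz":0.02,"hand":15},
    {"dx":0.04,"dy":-0.01,"dz":0.3,"wx":-0.02,"wy":0.07,"wz":0.02,"hand":15},
    {"dx":0.04,"dy":-0.01,"dz":0.4,"wx":-0.02,"wy":0.07,"wz":0.02,"hand":15},
    {"dx":0.04,"dy":-0.01,"dz":0.5,"wx":-0.02,"wy":0.07,"wz":0.02,"hand":15},
    {"dx":0.04,"dy":-0.01,"dz":0.57,"wx":-0.02,"wy":0.07,"wz":0.02,"hand":15},
    {"dx":0.04,"dy":-0.01,"dz":0.57,"wx":-0.02,"wy":0.07,"wz":0.02,"hand":15},
  ],
)

```text
clock: 12.6
eef_pos: [0.6574, 0.0137, 0.1598]
tool_rot: [-0.088, 0.962, 0.258, -0.026]
ft_force: [-0.3, -0.3, -2.7]
grip_width: 0.0253
grasp_force: 60.2
```

Run:
```python
from h import *
state()
az=1.1251+np.pi+.6283
for s in(.03,0): print(units(*slot_tcp(az,.0946+s)))
```

```text
t 12.6 pos [0.6574 0.0137 0.1598] tx [-0.983 -0.183  0.004] tz [-0.095  0.492 -0.865] yaw -2.9573 q [-0.19  0.75  0.5   1.53  0.48 -0.42] F [-0.3 -0.3 -2.7] grip 0.0253 60.2
(array([-0.03,  0.01, -0.07]), array([ 0.02, -0.05, -0.01]))
(array([-0.03,  0.01,  0.53]), array([ 0.02, -0.05, -0.01]))
```

Emit:
drive_tool(
  rows=[
    {"dx":-0.02,"dy":0.01,"dz":0.1,"wx":0,"wy":-0.02,"wz":0,"hand":15},
    {"dx":-0.02,"dy":0.01,"dz":0.2,"wx":0,"wy":-0.02,"wz":0,"hand":15},
    {"dx":-0.02,"dy":0.01,"dz":0.3,"wx":0,"wy":-0.02,"wz":0,"hand":15},
    {"dx":-0.02,"dy":0.01,"dz":0.4,"wx":0,"wy":-0.02,"wz":0,"hand":15},
    {"dx":-0.02,"dy":0.01,"dz":0.48,"wx":0,"wy":-0.02,"wz":0,"hand":15},
    {"dx":-0.02,"dy":0.01,"dz":0.54,"wx":0,"wy":-0.02,"wz":0,"hand":15},
    {"dx":-0.02,"dy":0.01,"dz":0.58,"wx":0,"wy":-0.02,"wz":0,"hand":15},
    {"dx":-0.02,"dy":0.01,"dz":0.6,"wx":0,"wy":-0.02,"wz":0,"hand":15},
    {"dx":-0.02,"dy":0.01,"dz":0.6,"wx":0,"wy":-0.02,"wz":0,"hand":15},
  ],
)

```text
clock: 13.5
eef_pos: [0.6565, 0.0276, 0.1368]
tool_rot: [-0.088, 0.962, 0.258, -0.023]
ft_force: [-1.2, -4.1, 4.8]
grip_width: 0.0252
grasp_force: 61.2
```

Run:
```python
from h import *
state()
az=1.1251+np.pi+.6283
for s in(0,): print(units(*slot_tcp(az,.0946+s)))
```

```text
t 13.5 pos [0.6565 0.0276 0.1368] tx [-0.984 -0.181 -0.001] tz [-0.089  0.492 -0.866] yaw -2.9597 q [-0.17  0.75  0.44  1.46  0.49 -0.4 ] F [-1.2 -4.1  4.8] grip 0.0252 61.2
(array([ 0.01, -0.  , -0.  ]), array([-0.  ,  0.02,  0.  ]))
```

Emit:
drive_tool(
  rows=[
    {"dx":0,"dy":0,"dz":-0.04,"wx":0,"wy":0,"wz":0,"hand":55},
    {"dx":0,"dy":0,"dz":-0.04,"wx":0,"wy":0,"wz":0,"hand":55},
    {"dx":0,"dy":0,"dz":-0.04,"wx":0,"wy":0,"wz":0,"hand":55},
    {"dx":0,"dy":0,"dz":-0.04,"wx":0,"wy":0,"wz":0,"hand":55},
    {"dx":0,"dy":0,"dz":-0.5,"wx":0,"wy":0,"wz":0,"hand":55},
    {"dx":0,"dy":0,"dz":-1.2,"wx":0,"wy":0,"wz":0,"hand":55},
    {"dx":0,"dy":0,"dz":-2,"wx":0,"wy":0,"wz":0,"hand":55},
    {"dx":0,"dy":0,"dz":-2.6,"wx":0,"wy":0,"wz":0,"hand":55},
    {"dx":0,"dy":0,"dz":-2.6,"wx":0,"wy":0,"wz":0,"hand":55},
  ],
)

```text
clock: 14.4
eef_pos: [0.6697, -0.0376, 0.2516]
tool_rot: [-0.088, 0.962, 0.257, -0.02]
ft_force: [-0.1, -0.3, 0.9]
grip_width: 0.0547
grasp_force: 0.0
```

Run:
```python
from h import *
state()
for z in(.27,.131): print(units([.628,.18,z],[np.cos(-2.0165),np.sin(-2.0165),0],[0,0,-1]))
```

```text
t 14.4 pos [ 0.6697 -0.0376  0.2516] tx [-0.984 -0.179 -0.006] tz [-0.084  0.491 -0.867] yaw -2.9613 q [-0.26  0.79  0.81  1.82  0.47 -0.49] F [-0.1 -0.3  0.9] grip 0.0547 0.0
(array([0.04, 4.03, 1.89]), array([  5.49,   2.89, -10.55]))
(array([0.06, 2.64, 4.3 ]), array([  5.49,   2.89, -10.55]))
```

Emit:
drive_tool(
  rows=[
    {"dx":0.02,"dy":0.8,"dz":0.2,"wx":0.9,"wy":0.5,"wz":-1.6,"hand":55},
    {"dx":0.03,"dy":1.6,"dz":0.6,"wx":1.7,"wy":0.9,"wz":-3.2,"hand":55},
    {"dx":0.04,"dy":2.4,"dz":1.0,"wx":2.5,"wy":1.3,"wz":-4.8,"hand":55},
    {"dx":0.04,"dy":3.2,"dz":1.4,"wx":3.3,"wy":1.7,"wz":-6.4,"hand":55},
    {"dx":0.04,"dy":4.03,"dz":1.89,"wx":4.2,"wy":2.2,"wz":-8,"hand":55},
    {"dx":0.04,"dy":4.03,"dz":1.89,"wx":5,"wy":2.6,"wz":-9.6,"hand":55},
    {"dx":0.04,"dy":4.03,"dz":1.89,"wx":5.49,"wy":2.89,"wz":-10.55,"hand":55},
    {"dx":0.04,"dy":4.03,"dz":1.89,"wx":5.49,"wy":2.89,"wz":-10.55,"hand":55},
    {"dx":0.05,"dy":3.6,"dz":2.6,"wx":5.49,"wy":2.89,"wz":-10.55,"hand":55},
    {"dx":0.05,"dy":3.2,"dz":3.3,"wx":5.49,"wy":2.89,"wz":-10.55,"hand":55},
    {"dx":0.06,"dy":2.8,"dz":4,"wx":5.49,"wy":2.89,"wz":-10.55,"hand":55},
    {"dx":0.06,"dy":2.64,"dz":4.3,"wx":5.49,"wy":2.89,"wz":-10.55,"hand":55},
    {"dx":0.06,"dy":2.64,"dz":4.3,"wx":5.49,"wy":2.89,"wz":-10.55,"hand":55},
    {"dx":0.06,"dy":2.64,"dz":4.3,"wx":5.49,"wy":2.89,"wz":-10.55,"hand":10},
    {"dx":0.06,"dy":2.64,"dz":4.3,"wx":5.49,"wy":2.89,"wz":-10.55,"hand":10},
    {"dx":0.06,"dy":2.64,"dz":4.3,"wx":5.49,"wy":2.89,"wz":-10.55,"hand":10},
    {"dx":0.06,"dy":2.64,"dz":4.3,"wx":5.49,"wy":2.89,"wz":-10.55,"hand":10},
    {"dx":0.06,"dy":2.64,"dz":4.3,"wx":5.49,"wy":2.89,"wz":-10.55,"hand":10},
  ],
)

```text
clock: 16.2
eef_pos: [0.6285, 0.181, 0.1298]
tool_rot: [-0.534, 0.846, -0.0, 0.001]
ft_force: [7.4, -3.6, -1.2]
grip_width: 0.0148
grasp_force: 59.6
```

Run:
```python
from h import *
state()
a=-2.0165+1.2566
print(units([.628,.18,.131],[np.cos(a),np.sin(a),0],[0,0,-1]))
```

```text
t 16.2 pos [0.6285 0.181  0.1298] tx [-0.43  -0.903 -0.001] tz [ 0.001  0.    -1.   ] yaw -2.0158 q [ 0.28  0.61  0.27  1.23 -0.   -0.85] F [ 7.4 -3.6 -1.2] grip 0.0148 59.6
(array([ 0.02,  0.  , -0.02]), array([ -0.02,  -0.  , -14.39]))
```

Emit:
drive_tool(
  rows=[
    {"dx":0,"dy":0,"dz":0,"wx":0,"wy":0,"wz":-0.8,"hand":10},
    {"dx":0,"dy":0,"dz":0,"wx":0,"wy":0,"wz":-2.1,"hand":10},
    {"dx":0,"dy":0,"dz":0,"wx":0,"wy":0,"wz":-3.4,"hand":10},
    {"dx":0,"dy":0,"dz":0,"wx":0,"wy":0,"wz":-4.7,"hand":10},
    {"dx":0,"dy":0,"dz":0,"wx":0,"wy":0,"wz":-6,"hand":10},
    {"dx":0,"dy":0,"dz":0,"wx":0,"wy":0,"wz":-7.3,"hand":10},
    {"dx":0,"dy":0,"dz":0,"wx":0,"wy":0,"wz":-8.6,"hand":10},
    {"dx":0,"dy":0,"dz":0,"wx":0,"wy":0,"wz":-9.9,"hand":10},
    {"dx":0,"dy":0,"dz":0,"wx":0,"wy":0,"wz":-11.2,"hand":10},
    {"dx":0,"dy":0,"dz":0,"wx":0,"wy":0,"wz":-12.5,"hand":10},
    {"dx":0,"dy":0,"dz":0,"wx":0,"wy":0,"wz":-13.6,"hand":10},
    {"dx":0,"dy":0,"dz":0,"wx":0,"wy":0,"wz":-14.4,"hand":10},
    {"dx":0,"dy":0,"dz":0,"wx":0,"wy":0,"wz":-14.4,"hand":10},
    {"dx":0,"dy":0,"dz":0,"wx":0,"wy":0,"wz":-14.4,"hand":10},
  ],
)

```text
clock: 17.6
eef_pos: [0.6279, 0.1809, 0.1298]
tool_rot: [0.929, -0.371, 0.0, 0.0]
ft_force: [5.9, -4.2, -1.2]
grip_width: 0.0149
grasp_force: 59.7
```

Run:
```python
from h import *
state(); a=.316
print(units([.427,-.339,.27],[-np.sin(a),np.cos(a),0],[0,0,-1]))
```

```text
t 17.6 pos [0.6279 0.1809 0.1298] tx [ 0.725 -0.689  0.   ] tz [ 0. -0. -1.] yaw -0.7596 q [ 0.28  0.61  0.27  1.23 -0.   -2.1 ] F [ 5.9 -4.2 -1.2] grip 0.0149 59.7
(array([ 4.25, 10.31, -2.8 ]), array([  0.  ,   0.  , -30.33]))
```

Emit:
drive_tool(
  rows=[
    {"dx":0,"dy":0,"dz":0,"wx":0,"wy":0,"wz":0,"hand":60},
    {"dx":0,"dy":0,"dz":0,"wx":0,"wy":0,"wz":0,"hand":60},
    {"dx":0,"dy":0,"dz":0,"wx":0,"wy":0,"wz":0,"hand":60},
    {"dx":0,"dy":0,"dz":-0.9,"wx":0,"wy":0,"wz":0,"hand":60},
    {"dx":0,"dy":0,"dz":-1.8,"wx":0,"wy":0,"wz":0,"hand":60},
    {"dx":0,"dy":0,"dz":-2.8,"wx":0,"wy":0,"wz":1,"hand":60},
    {"dx":4.25,"dy":10.3,"dz":-2.8,"wx":0,"wy":0,"wz":22,"hand":60},
    {"dx":4.25,"dy":10.3,"dz":-2.8,"wx":0,"wy":0,"wz":22,"hand":60},
    {"dx":4.25,"dy":10.3,"dz":-2.8,"wx":0,"wy":0,"wz":22,"hand":60},
    {"dx":4.25,"dy":10.3,"dz":-2.8,"wx":0,"wy":0,"wz":22,"hand":60},
    {"dx":4.25,"dy":10.3,"dz":-2.8,"wx":0,"wy":0,"wz":22,"hand":60},
    {"dx":4.25,"dy":10.3,"dz":-2.8,"wx":0,"wy":0,"wz":22,"hand":60},
    {"dx":4.25,"dy":10.3,"dz":-2.8,"wx":0,"wy":0,"wz":22,"hand":60},
    {"dx":4.25,"dy":10.3,"dz":-2.8,"wx":0,"wy":0,"wz":22,"hand":60},
    {"dx":4.25,"dy":10.3,"dz":-2.8,"wx":0,"wy":0,"wz":22,"hand":60},
    {"dx":4.25,"dy":10.3,"dz":-2.8,"wx":0,"wy":0,"wz":22,"hand":60},
    {"dx":4.25,"dy":10.3,"dz":-2.8,"wx":0,"wy":0,"wz":22,"hand":60},
    {"dx":4.25,"dy":10.3,"dz":-2.8,"wx":0,"wy":0,"wz":22,"hand":60},
    {"dx":4.25,"dy":10.3,"dz":-2.8,"wx":0,"wy":0,"wz":22,"hand":60},
    {"dx":4.25,"dy":10.3,"dz":-2.8,"wx":0,"wy":0,"wz":22,"hand":60},
  ],
)

```text
clock: 19.6
eef_pos: [0.4257, -0.3386, 0.2685]
tool_rot: [-0.229, 0.973, 0.002, -0.004]
ft_force: [-0.1, 0.4, -0.5]
grip_width: 0.0599
grasp_force: 0.0
```

Run:
```python
from h import *
state(); a=.316
print(units([.427,-.339,.27],[-np.sin(a),np.cos(a),0],[0,0,-1]))
im=bot.camera('top'); cv2.imwrite('pics/top5.png',im[:,:,::-1])
t=im[85:300,95:325,::-1]
cv2.imwrite('pics/car5.png',cv2.resize(t,None,fx=2.75,fy=2.75,interpolation=cv2.INTER_CUBIC))
```

```text
t 19.6 pos [ 0.4257 -0.3386  0.2685] tx [-0.895 -0.447  0.006] tz [-0.008  0.001 -1.   ] yaw -2.6786 q [-0.67  0.33  0.19  1.44 -0.   -1.13] F [-0.1  0.4 -0.5] grip 0.0599 0.0
(array([-0.02, -0.02, -0.03]), array([-0.02, -0.1 , 19.68]))
```

View pics/car5.png

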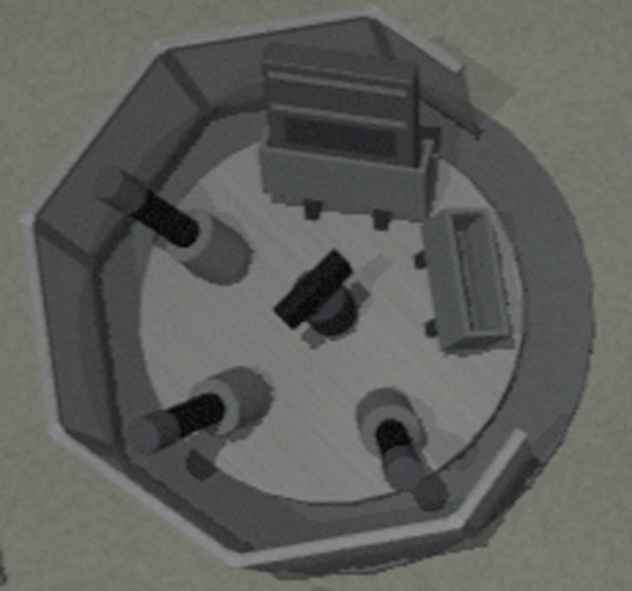

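The wide cassette is seated at about (340,110), and the narrow pocket at about (470,280) faces the gap. Next, the narrow cassette.

Emit:
drive_tool(
  rows=[
    {"dx":-0.02,"dy":-0.02,"dz":0,"wx":-0.02,"wy":0,"wz":19.7,"hand":60},
    {"dx":-0.02,"dy":-0.02,"dz":0,"wx":-0.02,"wy":0,"wz":19.7,"hand":60},
    {"dx":-0.02,"dy":-0.02,"dz":0,"wx":-0.02,"wy":0,"wz":19.7,"hand":60},
    {"dx":-0.02,"dy":-0.02,"dz":0,"wx":-0.02,"wy":0,"wz":19.7,"hand":60},
    {"dx":-0.02,"dy":-0.02,"dz":0,"wx":-0.02,"wy":0,"wz":19.7,"hand":60},
    {"dx":-0.02,"dy":-0.02,"dz":0,"wx":-0.02,"wy":0,"wz":19.7,"hand":60},
    {"dx":-0.02,"dy":-0.02,"dz":0,"wx":-0.02,"wy":0,"wz":19.7,"hand":60},
    {"dx":-0.02,"dy":-0.02,"dz":0,"wx":-0.02,"wy":0,"wz":19.7,"hand":60},
    {"dx":-0.02,"dy":-0.02,"dz":0,"wx":-0.02,"wy":0,"wz":19.7,"hand":60},
    {"dx":-0.02,"dy":-0.02,"dz":0,"wx":-0.02,"wy":0,"wz":19.7,"hand":60},
    {"dx":-0.02,"dy":-0.02,"dz":0,"wx":-0.02,"wy":0,"wz":19.7,"hand":60},
    {"dx":-0.02,"dy":-0.02,"dz":0,"wx":-0.02,"wy":0,"wz":19.7,"hand":60},
    {"dx":-0.02,"dy":-0.02,"dz":0,"wx":-0.02,"wy":0,"wz":19.7,"hand":60},
    {"dx":-0.02,"dy":-0.02,"dz":0.8,"wx":-0.02,"wy":0,"wz":19.7,"hand":60},
    {"dx":-0.02,"dy":-0.02,"dz":1.6,"wx":-0.02,"wy":0,"wz":19.7,"hand":60},
    {"dx":-0.02,"dy":-0.02,"dz":2.3,"wx":-0.02,"wy":0,"wz":19.7,"hand":60},
    {"dx":-0.02,"dy":-0.02,"dz":2.3,"wx":-0.02,"wy":0,"wz":19.7,"hand":60},
  ],
)

```text
clock: 21.35
eef_pos: [0.4235, -0.3354, 0.1484]
tool_rot: [0.586, 0.81, -0.001, -0.009]
ft_force: [-1.5, 0.7, -0.4]
grip_width: 0.0596
grasp_force: 0.0
```

Run:
```python
from h import *
state(); a=.316
print(units([.427,-.339,.100],[-np.sin(a),np.cos(a),0],[0,0,-1]))
```

```text
t 21.35 pos [ 0.4235 -0.3354  0.1484] tx [-0.313  0.95   0.014] tz [-0.016  0.01  -1.   ] yaw 1.8893 q [-0.67  0.39 -0.04  1.16 -0.    0.58] F [-1.5  0.7 -0.4] grip 0.0596 0.0
(array([-0.1 ,  0.06,  0.97]), array([-0.14, -0.16,  0.03]))
```

Emit:
drive_tool(
  rows=[
    {"dx":-0.02,"dy":0.01,"dz":0.3,"wx":0,"wy":0,"wz":0.03,"hand":60},
    {"dx":-0.02,"dy":0.01,"dz":0.6,"wx":0,"wy":0,"wz":0.03,"hand":60},
    {"dx":-0.02,"dy":0.01,"dz":0.97,"wx":0,"wy":0,"wz":0.03,"hand":60},
    {"dx":-0.02,"dy":0.01,"dz":0.97,"wx":0,"wy":0,"wz":0.03,"hand":60},
    {"dx":-0.02,"dy":0.01,"dz":0.97,"wx":0,"wy":0,"wz":0.03,"hand":60},
  ],
)

```text
clock: 21.85
eef_pos: [0.4277, -0.3394, 0.1064]
tool_rot: [0.588, 0.809, -0.001, -0.003]
ft_force: [-0.5, -0.3, -0.0]
grip_width: 0.0599
grasp_force: 0.0
```

Run:
```python
from h import *
state(); a=.316
print(units([.427,-.339,.100],[-np.sin(a),np.cos(a),0],[0,0,-1]))
```

```text
t 21.85 pos [ 0.4277 -0.3394  0.1064] tx [-0.309  0.951  0.004] tz [-0.006  0.002 -1.   ] yaw 1.8851 q [-0.67  0.43 -0.09  1.05 -0.    0.59] F [-0.5 -0.3 -0. ] grip 0.0599 0.0
(array([ 0.01, -0.01,  0.13]), array([-0.06, -0.04, -0.02]))
```

Emit:
drive_tool(
  rows=[
    {"dx":0,"dy":0,"dz":0.08,"wx":0,"wy":0,"wz":0,"hand":60},
    {"dx":0,"dy":0,"dz":0.08,"wx":0,"wy":0,"wz":0,"hand":60},
    {"dx":0,"dy":0,"dz":0.08,"wx":0,"wy":0,"wz":0,"hand":15},
    {"dx":0,"dy":0,"dz":0.08,"wx":0,"wy":0,"wz":0,"hand":15},
    {"dx":0,"dy":0,"dz":0.08,"wx":0,"wy":0,"wz":0,"hand":15},
    {"dx":0,"dy":0,"dz":0.08,"wx":0,"wy":0,"wz":0,"hand":15},
    {"dx":0,"dy":0,"dz":0.08,"wx":0,"wy":0,"wz":0,"hand":15},
    {"dx":0,"dy":0,"dz":0.08,"wx":0,"wy":0,"wz":0,"hand":15},
  ],
)

```text
clock: 22.65
eef_pos: [0.4269, -0.3394, 0.1013]
tool_rot: [0.588, 0.809, -0.001, -0.004]
ft_force: [-1.8, -0.7, 3.7]
grip_width: 0.0253
grasp_force: 60.0
```

Run:
```python
from h import *
state(); 
h=bot.get_obs()["eef_pos"][2]-.008; az=-.7596+2*np.pi-.6283; print(h,az)
for s in(.13,.12): p=slot_tcp(az,h+s); print(p[0],units(*p))
```

```text
t 22.65 pos [ 0.4269 -0.3394  0.1013] tx [-0.308  0.951  0.004] tz [-0.007  0.002 -1.   ] yaw 1.8838 q [-0.67  0.43 -0.1   1.04 -0.    0.59] F [-1.8 -0.7  3.7] grip 0.0253 60.0
0.0932857384095612 4.895285307179586
[ 0.66794828 -0.03597945  0.24837112] (array([ 4.3 ,  6.44, -2.97]), array([ -4.94,   4.23, -16.13]))
[ 0.66703889 -0.03106285  0.23971087] (array([ 4.4 ,  6.45, -2.79]), array([ -4.94,   4.23, -16.13]))
```

Emit:
drive_tool(
  rows=[
    {"dx":0,"dy":0,"dz":-0.5,"wx":0,"wy":0,"wz":0,"hand":15},
    {"dx":0,"dy":0,"dz":-1.2,"wx":0,"wy":0,"wz":0,"hand":15},
    {"dx":0,"dy":0,"dz":-2,"wx":0,"wy":0,"wz":0,"hand":15},
    {"dx":0,"dy":0,"dz":-2.8,"wx":0,"wy":0,"wz":0,"hand":15},
    {"dx":0,"dy":0.2,"dz":-3.6,"wx":0,"wy":0,"wz":0,"hand":15},
    {"dx":0.4,"dy":0.8,"dz":-3.6,"wx":-0.5,"wy":0.4,"wz":-1.5,"hand":15},
    {"dx":0.8,"dy":1.4,"dz":-3.6,"wx":-1,"wy":0.8,"wz":-3,"hand":15},
    {"dx":1.3,"dy":2,"dz":-3.6,"wx":-1.5,"wy":1.2,"wz":-4.5,"hand":15},
    {"dx":1.8,"dy":2.7,"dz":-3.6,"wx":-2,"wy":1.6,"wz":-6,"hand":15},
    {"dx":2.3,"dy":3.4,"dz":-3.6,"wx":-2.5,"wy":2.1,"wz":-7.5,"hand":15},
    {"dx":2.8,"dy":4.1,"dz":-3.6,"wx":-3,"wy":2.5,"wz":-9,"hand":15},
    {"dx":3.2,"dy":4.8,"dz":-3.6,"wx":-3.4,"wy":2.9,"wz":-10.5,"hand":15},
    {"dx":3.6,"dy":5.4,"dz":-3.6,"wx":-3.8,"wy":3.3,"wz":-12,"hand":15},
    {"dx":4,"dy":6,"dz":-3.6,"wx":-4.3,"wy":3.7,"wz":-13.5,"hand":15},
    {"dx":4.2,"dy":6.3,"dz":-3.4,"wx":-4.7,"wy":4,"wz":-15,"hand":15},
    {"dx":4.3,"dy":6.44,"dz":-2.97,"wx":-4.94,"wy":4.23,"wz":-16.13,"hand":15},
    {"dx":4.3,"dy":6.44,"dz":-2.97,"wx":-4.94,"wy":4.23,"wz":-16.13,"hand":15},
    {"dx":4.3,"dy":6.44,"dz":-2.97,"wx":-4.94,"wy":4.23,"wz":-16.13,"hand":15},
    {"dx":4.3,"dy":6.44,"dz":-2.97,"wx":-4.94,"wy":4.23,"wz":-16.13,"hand":15},
  ],
)

```text
clock: 24.55
eef_pos: [0.668, -0.0363, 0.2492]
tool_rot: [-0.087, 0.962, 0.258, -0.023]
ft_force: [-0.5, -0.4, -3.7]
grip_width: 0.0255
grasp_force: 60.0
```

Run:
```python
from h import *
state(); h=.0933; az=4.8953
for s in(.13,.055): print(units(*slot_tcp(az,h+s)))
```

```text
t 24.55 pos [ 0.668  -0.0363  0.2492] tx [-0.984 -0.18   0.   ] tz [-0.09   0.492 -0.866] yaw -2.9603 q [-0.25  0.79  0.8   1.82  0.47 -0.49] F [-0.5 -0.4 -3.7] grip 0.0255 60.0
(array([-0.  , -0.  ,  0.02]), array([ 0.  ,  0.01, -0.02]))
(array([-0.  , -0.  ,  1.52]), array([ 0.  ,  0.01, -0.02]))
```

Emit:
drive_tool(
  rows=[
    {"dx":0,"dy":0,"dz":0.4,"wx":0,"wy":0,"wz":0,"hand":15},
    {"dx":0,"dy":0,"dz":0.8,"wx":0,"wy":0,"wz":0,"hand":15},
    {"dx":0,"dy":0,"dz":1.2,"wx":0,"wy":0,"wz":0,"hand":15},
    {"dx":0,"dy":0,"dz":1.52,"wx":0,"wy":0,"wz":0,"hand":15},
    {"dx":0,"dy":0,"dz":1.52,"wx":0,"wy":0,"wz":0,"hand":15},
    {"dx":0,"dy":0,"dz":1.52,"wx":0,"wy":0,"wz":0,"hand":15},
    {"dx":0,"dy":0,"dz":1.52,"wx":0,"wy":0,"wz":0,"hand":15},
  ],
)

```text
clock: 25.25
eef_pos: [0.6619, 0.0007, 0.1848]
tool_rot: [-0.088, 0.962, 0.258, -0.022]
ft_force: [0.8, 0.0, -4.7]
grip_width: 0.0254
grasp_force: 60.0
```

Run:
```python
from h import *
state(); h=.0933; az=4.8953
for s in(.055,.03,0): print(units(*slot_tcp(az,h+s)))
for c in("top","side"):
    im=bot.camera(c); cv2.imwrite(f'pics/{c}6.png',im[:,:,::-1])
a=cv2.imread('pics/top6.png')[130:240,230:330]; b=cv2.imread('pics/side6.png')[180:300,210:310]
a=cv2.resize(a,(400,440),interpolation=cv2.INTER_CUBIC); b=cv2.resize(b,(400,480),interpolation=cv2.INTER_CUBIC)
o=np.zeros((480,800,3),np.uint8); o[:440,:400]=a; o[:,400:]=b; cv2.imwrite('pics/v6.png',cv2.convertScaleAbs(o,alpha=1.5))
```

```text
t 25.25 pos [0.6619 0.0007 0.1848] tx [-0.983 -0.181 -0.003] tz [-0.088  0.492 -0.866] yaw -2.9596 q [-0.21  0.75  0.57  1.6   0.48 -0.44] F [ 0.8  0.  -4.7] grip 0.0254 60.0
(array([ 0.01, -0.01,  0.03]), array([-0.01,  0.03,  0.01]))
(array([ 0.02, -0.01,  0.53]), array([-0.01,  0.03,  0.01]))
(array([ 0.02, -0.01,  1.13]), array([-0.01,  0.03,  0.01]))
```

View pics/v6.png

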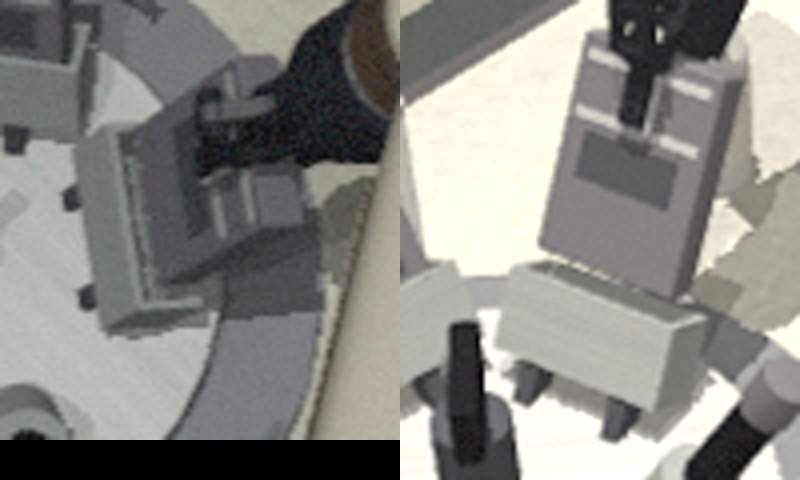

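Run:
```python
from h import *
o=bot.get_obs(); T=R.from_quat(o["tool_rot"]).as_matrix(); s=-T[:,[1,0,2]]; az=4.8953
cas=[o["eef_pos"]+s@[-.013,y,-.0933] for y in(.046,-.046)]
cast=[o["eef_pos"]+s@[-.013,y,.0367] for y in(.046,-.046)]
rim=AX+slotpts(az,0,[[-.0205,.0545,.045],[-.0205,-.0545,.045],[.0205,.0545,.045],[.0205,-.0545,.045]])
for c,off,sh in(("top",(230,130),0),("side",(210,180),400)):
    for n,P in(("cas",cas),("cas top",cast),("rim in,out",rim)): print(c,n,np.round((proj(c,P)-off+.5)*4-.5+[sh,0]).tolist())
```

```text
top cas [[130.0, 129.0], [155.0, 288.0]]
top cas top [[236.0, 54.0], [265.0, 227.0]]
top rim in,out [[108.0, 122.0], [138.0, 310.0], [172.0, 122.0], [203.0, 306.0]]
side cas [[535.0, 245.0], [672.0, 299.0]]
side cas top [[587.0, 25.0], [728.0, 74.0]]
side rim in,out [[513.0, 260.0], [676.0, 324.0], [552.0, 252.0], [711.0, 314.0]]
```

Emit:
drive_tool(
  rows=[
    {"dx":0,"dy":-0.01,"dz":0.1,"wx":0,"wy":0.03,"wz":0,"hand":15},
    {"dx":0,"dy":-0.01,"dz":0.2,"wx":0,"wy":0.03,"wz":0,"hand":15},
    {"dx":0,"dy":-0.01,"dz":0.3,"wx":0,"wy":0.03,"wz":0,"hand":15},
    {"dx":0,"dy":-0.01,"dz":0.4,"wx":0,"wy":0.03,"wz":0,"hand":15},
    {"dx":0,"dy":-0.01,"dz":0.5,"wx":0,"wy":0.03,"wz":0,"hand":15},
    {"dx":0,"dy":-0.01,"dz":0.53,"wx":0,"wy":0.03,"wz":0,"hand":15},
    {"dx":0,"dy":-0.01,"dz":0.53,"wx":0,"wy":0.03,"wz":0,"hand":15},
  ],
)

```text
clock: 26.05
eef_pos: [0.6585, 0.0146, 0.1589]
tool_rot: [-0.089, 0.962, 0.258, -0.026]
ft_force: [-1.3, -0.5, -4.1]
grip_width: 0.0253
grasp_force: 60.1
```

Run:
```python
from h import *
state(); h=.0933; az=4.8953
for s in(.03,0): print(units(*slot_tcp(az,h+s)))
```

```text
t 26.05 pos [0.6585 0.0146 0.1589] tx [-0.983 -0.184  0.003] tz [-0.095  0.492 -0.865] yaw -2.9566 q [-0.19  0.76  0.51  1.53  0.48 -0.42] F [-1.3 -0.5 -4.1] grip 0.0253 60.1
(array([-0.  ,  0.  , -0.06]), array([ 0.01, -0.05,  0.  ]))
(array([-0.  ,  0.  ,  0.54]), array([ 0.01, -0.05,  0.  ]))
```

Emit:
drive_tool(
  rows=[
    {"dx":0,"dy":0,"dz":0.1,"wx":0,"wy":-0.03,"wz":0,"hand":15},
    {"dx":0,"dy":0,"dz":0.2,"wx":0,"wy":-0.03,"wz":0,"hand":15},
    {"dx":0,"dy":0,"dz":0.3,"wx":0,"wy":-0.03,"wz":0,"hand":15},
    {"dx":0,"dy":0,"dz":0.4,"wx":0,"wy":-0.03,"wz":0,"hand":15},
    {"dx":0,"dy":0,"dz":0.48,"wx":0,"wy":-0.03,"wz":0,"hand":15},
    {"dx":0,"dy":0,"dz":0.54,"wx":0,"wy":-0.03,"wz":0,"hand":15},
    {"dx":0,"dy":0,"dz":0.58,"wx":0,"wy":-0.03,"wz":0,"hand":15},
    {"dx":0,"dy":0,"dz":0.6,"wx":0,"wy":-0.03,"wz":0,"hand":15},
    {"dx":0,"dy":0,"dz":0.6,"wx":0,"wy":-0.03,"wz":0,"hand":15},
  ],
)

```text
clock: 26.95
eef_pos: [0.6562, 0.028, 0.1355]
tool_rot: [-0.088, 0.962, 0.258, -0.023]
ft_force: [-1.7, -4.6, 4.9]
grip_width: 0.0254
grasp_force: 61.6
```

Run:
```python
from h import *
state(); h=.0933; az=4.8953
print(units(*slot_tcp(az,h)))
```

```text
t 26.95 pos [0.6562 0.028  0.1355] tx [-0.983 -0.181 -0.001] tz [-0.089  0.492 -0.866] yaw -2.9594 q [-0.17  0.75  0.44  1.45  0.49 -0.4 ] F [-1.7 -4.6  4.9] grip 0.0254 61.6
(array([ 0.,  0., -0.]), array([-0.  ,  0.02,  0.  ]))
```

Seated on the floor with the contact force expected. Release and retract.

Emit:
drive_tool(
  rows=[
    {"dx":0,"dy":0,"dz":-0.04,"wx":0,"wy":0,"wz":0,"hand":55},
    {"dx":0,"dy":0,"dz":-0.04,"wx":0,"wy":0,"wz":0,"hand":55},
    {"dx":0,"dy":0,"dz":-0.04,"wx":0,"wy":0,"wz":0,"hand":55},
    {"dx":0,"dy":0,"dz":-0.04,"wx":0,"wy":0,"wz":0,"hand":55},
    {"dx":0,"dy":0,"dz":-0.5,"wx":0,"wy":0,"wz":0,"hand":55},
    {"dx":0,"dy":0,"dz":-1.2,"wx":0,"wy":0,"wz":0,"hand":55},
    {"dx":0,"dy":0,"dz":-2,"wx":0,"wy":0,"wz":0,"hand":55},
    {"dx":0,"dy":0,"dz":-2.8,"wx":0,"wy":0,"wz":0,"hand":55},
    {"dx":0,"dy":-2,"dz":-3.2,"wx":0,"wy":0,"wz":0,"hand":55},
    {"dx":0,"dy":-2,"dz":-3.2,"wx":0,"wy":0,"wz":0,"hand":55},
    {"dx":0,"dy":-2,"dz":-3.2,"wx":0,"wy":0,"wz":0,"hand":55},
    {"dx":0,"dy":-2,"dz":-3.2,"wx":0,"wy":0,"wz":0,"hand":55},
  ],
)

```text
clock: 28.15
eef_pos: [0.6861, -0.1363, 0.2182]
tool_rot: [-0.086, 0.962, 0.26, -0.026]
ft_force: [-0.1, 0.8, 0.5]
grip_width: 0.0551
grasp_force: 0.0
```

Run:
```python
from h import *
state()
for c in("top","side"):
    im=bot.camera(c); cv2.imwrite(f'pics/{c}7.png',im[:,:,::-1])
a=cv2.imread('pics/top7.png')[60:430,80:480]; b=cv2.imread('pics/side7.png')[130:470,100:480]
o=np.zeros((370,800,3),np.uint8); o[:,:400]=a; o[:340,400:780]=b; cv2.imwrite('pics/v7.png',cv2.convertScaleAbs(o,alpha=1.5))
```

```text
t 28.15 pos [ 0.6861 -0.1363  0.2182] tx [-0.984 -0.18   0.004] tz [-0.094  0.495 -0.864] yaw -2.9611 q [-0.38  0.98  1.09  1.98  0.44 -0.62] F [-0.1  0.8  0.5] grip 0.0551 0.0
```

View pics/v7.png

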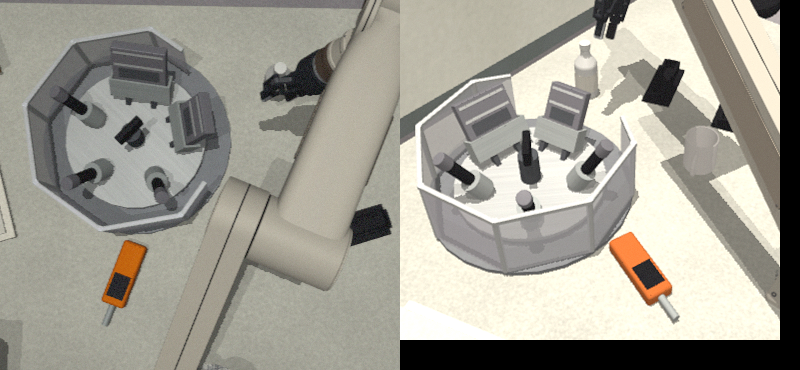

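Both cassettes are seated (wide near (140,75), narrow near (195,120) in the left half). The bottle, mug and meter are undisturbed and the gripper is clear.

```bash
python3 -c "
from workcell import bot
print(bot.job_done())"
```

```text
the job is handed in; nothing more can be done
None
```

Both cassettes are seated and released in their matching pockets, each loaded with its pocket facing the gap; the bottle, mug and meter look undisturbed in the final pictures, and the job was handed in at about 28 s (no verdict was returned).

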